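Charge the returned battery packs

ROBOT

A 6-joint arm with a two-finger parallel gripper is mounted at the origin on the work surface. World frame = base frame: x ahead of the robot, y to its left, z up, the work surface at z = 0. Lengths are in m, angles in rad, forces in N, time in s.
With the tool pointing down it reaches from about 0.3 to 0.85 m from the base axis. Payload 5.4 kg.
Tool frame: the origin (TCP) lies midway between the tips of the shut fingers; the grasp point (between the pads) lies 19 mm behind it (bot.grip_depth is the y of the grasp point in the tool frame, in m); y points along the fingers, x is the direction in which the jaws open and shut, and the axes are right-handed (so a half turn about y gives the same grasp; the last joint's range is limited). The gripper opens to 85 mm and grips with 20 to 120 N. Pads are 22 mm wide; open, the fingers measure 114 mm over their backs; the gripper's body (76 mm by 85 mm) begins 54 mm behind the grasp point. The pads swing forward as they close: fully open they stand 13 mm farther back than shut.
Start: joints at [1.123, 0.158, 1.597, -0, 1.386, -0.21], TCP at [0.135, 0.559, 0.194] pointing down, gripper open.
Joint ranges: [-2.91, 2.91], [-0.94, 2.29], [0.18, 2.7], [-1.29, 4.43], [0.17, 2.64], [-3, 3]. Speed limits (rad/s): [2.57, 2.57, 3.14, 3.14, 3.14, 3.14].

INTERFACE

Orientations are given as a rotation vector (axis times angle).
In Python, from station import sensors, vision, bot gives the robot as it stands.
- The arm moves only by the shell command python3 -m crank 'ROWS' [OPENING]. ROWS is a JSON object of lists of equal length, an entry for each row: "delta_pos": the shift along the tool's x, y, z in cm, a list of three; "roll": the turn about the tool's y in degrees. In form: {"delta_pos": [[x, y, z], ...], "roll": [roll, ...]}. A call has 1 to 20 rows; each row shifts and turns the commanded pose from where the row before left it, along the tool's axes as they then stand; what a row does not reach is not made up. A row lasts 1/10 s, in which the tool goes at most 50 mm and 8.59 degrees, less where a joint would pass 70% of its speed; a pose out of reach is approached as far as the arm can. A call is refused whole if a number of a shift passes 5 or a number of a turn 8.59, either way. A call with a gripper value outside its range is refused whole. OPENING is the gripper command: -1 is shut, 1 is fully open, values between are in proportion, set as the call begins (- or left out, the last holds). The fingers move at their own pace and stop on an object; the grip force is fixed at half the most. Time passes only in rows, so rows that do not move let the fingers close. It gives the time, the measured TCP pose, the force and the opening at its end, in the units of the state.
- sensors.state(): the state, without advancing time (a new reading comes with each control period).
- vision.read_camera(name): name is "scene" or "top"; returns a dict with "img" (420x560x3 uint8, red, green, blue), "depth" (420x560 float32, m along the optical axis (not along the pixel's ray), 0 where there is no reading), "mtx" (3x3 intrinsics, pixels), "rvec" (rotation vector, rad) and "tvec" (3), from world to camera coordinates, as OpenCV has them. Camera axes: x right, y down, z forward; pixel columns grow to the right and rows downward; lengths in m; the calibration is good to about 2 mm. A picture is of the moment at which its call begins.
- bot.close_job(): hands the job in, once; it reports no verdict.
The state is a dict: "t": time; "q": joint angles; "qd": joint speeds; "effort": joint torques, N m; "tcp_pos": TCP position; "tool_rot": TCP orientation; "ft_force": force on the tool from outside, world axes, zero at the start; "torque": the same for the moment, N m; "opening": finger opening in m.
Only numpy, scipy, OpenCV 4.12 (cv2) and the standard library are available. Lean on these libraries where they do the work, as an engineer would, in place of code of your own. Each camera call takes 0.05 s, during which the arm holds its last target.

TASK

Put the returned battery packs on charge. First switch the charger off by pulling its lever fully towards its bays, and only then lift the packs out of the carton and lay every one of them, rail up, flat in a bay of its own. Then turn the dial so that its white line points at the mark with as many pips as there are packs, and last of all switch the charger on again by pushing the lever fully away from the bays, without disturbing the recorder, tape roll and screwdriver.

Things in the scene. Friction and masses are not known exactly. Their poses are not given: they have to be found in the camera images.
- charger: fixed bench charger, 328 mm wide (y), x from -124 to +160 mm; origin on the bench under it, z up, +x from the bays to the control panel. Left or right of the robot (carton on the other side), yaw within 0.12. Nearest the robot five bays (floor 15 mm above the bench); behind them the aluminium panel, top at 45 mm, with the dial (x 86, y 55 mm) and the lever (x 86, y -85 mm)
- bay1 (a point): centre of the floor of bay 1 (the leftmost, +y of the charger); 126 mm (x) by 58 mm (y) inside, bays 64 mm apart, walls 6 mm thick and 10 mm high on three sides and the panel on the fourth; axes as the charger's
- bay2 (a point): centre of the floor of bay 2 (counted from the +y side); 126 mm (x) by 58 mm (y) inside, bays 64 mm apart, walls 6 mm thick and 10 mm high on three sides and the panel on the fourth; axes as the charger's
- bay3 (a point): centre of the floor of bay 3 (counted from the +y side); 126 mm (x) by 58 mm (y) inside, bays 64 mm apart, walls 6 mm thick and 10 mm high on three sides and the panel on the fourth; axes as the charger's
- bay4 (a point): centre of the floor of bay 4 (counted from the +y side); 126 mm (x) by 58 mm (y) inside, bays 64 mm apart, walls 6 mm thick and 10 mm high on three sides and the panel on the fourth; axes as the charger's
- bay5 (a point): centre of the floor of bay 5 (the rightmost, -y of the charger); 126 mm (x) by 58 mm (y) inside, bays 64 mm apart, walls 6 mm thick and 10 mm high on three sides and the panel on the fourth; axes as the charger's
- dial (a joint): angle of the black dial, rad, 0 to 5.0, growing clockwise from above; at 0 its white line points along the charger's -x (to the bays), at 3.142 away from them. Starts at 0.2 to 1.3, short of all marks. Five black ticks round it with 1 to 5 black pips, clockwise; the mark for n pips is at 3.142 + 0.6 (n - 3) rad: 1.94, 2.54, 3.14, 3.74, 4.34 for 1 to 5 pips. Stays where left (friction 0.05 N m)
- dial_grip (a point): point on the dial's vertical axis, 80 mm above the bench, 10 mm below the top of its grip bar. Bar 52 mm long, 16 mm thick, 36 mm high over the round skirt (60 mm across, top 54 mm above the bench). This point's x axis lies along the bar, -x to the white line's end. Grip across the bar from above; turn in several grasps
- dial_pointer (a point): outer end of the white line on top of the dial's bar, 26 mm from its axis
- lever (a joint): lever angle, rad: 0 = off, leaning to the charger's -x (the bays), 1.0 = on, leaning to +x; stops at both ends. Starts on (0.9 to 1.0). Stays where it is left; a push of 2 N moves it
- lever_tip (a point): centre of the black ball (26 mm across) at the end of the lever, 60 mm from the lever's hinge. The hinge lies 67 mm above the bench, along the charger's y; the ball swings 29 mm to either side of it in x, 120 to 127 mm above the bench. The lever stands on a block 70 x 50 mm, 25 mm high above the panel.
- carton: shallow open cardboard carton, fixed, 286 mm (x) by 276 mm (y), walls 36 mm high and 5 mm thick, floor 5 mm. Origin: centre of its underside; holds the packs at the start
- pack1: battery pack, one of five alike (up to two of pack3 to pack5 may be absent: None): grey, 110 x 52 x 30 mm (x, y, z), rounded long sides, 0.24 kg, low centre of mass (rolls back if tipped); black grip rail 78 mm long, 18 mm wide, 25 mm high along its top (55 mm in all). Starts upright in the carton. Origin: centre of the underside; x along length and rail (either way round in a bay), z up. Pick by the rail from above
- pack2: battery pack, one of five alike (up to two of pack3 to pack5 may be absent: None): grey, 110 x 52 x 30 mm (x, y, z), rounded long sides, 0.24 kg, low centre of mass (rolls back if tipped); black grip rail 78 mm long, 18 mm wide, 25 mm high along its top (55 mm in all). Starts upright in the carton. Origin: centre of the underside; x along length and rail (either way round in a bay), z up. Pick by the rail from above
- pack3: battery pack, one of five alike (up to two of pack3 to pack5 may be absent: None): grey, 110 x 52 x 30 mm (x, y, z), rounded long sides, 0.24 kg, low centre of mass (rolls back if tipped); black grip rail 78 mm long, 18 mm wide, 25 mm high along its top (55 mm in all). Starts upright in the carton. Origin: centre of the underside; x along length and rail (either way round in a bay), z up. Pick by the rail from above
- pack4: battery pack, one of five alike (up to two of pack3 to pack5 may be absent: None): grey, 110 x 52 x 30 mm (x, y, z), rounded long sides, 0.24 kg, low centre of mass (rolls back if tipped); black grip rail 78 mm long, 18 mm wide, 25 mm high along its top (55 mm in all). Starts upright in the carton. Origin: centre of the underside; x along length and rail (either way round in a bay), z up. Pick by the rail from above
- pack5: battery pack, one of five alike (up to two of pack3 to pack5 may be absent: None): grey, 110 x 52 x 30 mm (x, y, z), rounded long sides, 0.24 kg, low centre of mass (rolls back if tipped); black grip rail 78 mm long, 18 mm wide, 25 mm high along its top (55 mm in all). Starts upright in the carton. Origin: centre of the underside; x along length and rail (either way round in a bay), z up. Pick by the rail from above
- recorder: bystander: black video recorder 140 x 200 x 47 mm beyond the work; leave alone. Origin: centre of its underside
- tape_roll: bystander: roll of clear tape 100 mm across, 48 mm high, lying flat; leave alone. Origin: centre of its underside
- screwdriver: bystander: screwdriver lying on the bench; leave alone. Origin: under its middle
There are look-alikes about, which are no part of the job. What is shaped like the pack3 but blue is not meant.

How it is judged:
On the way, in this order (a step that is already met when the one before it is completed fails the run):
1. the charger is switched off while no pack is in it yet (value of joint lever below 0.15 rad and horizontal distance between each of pack1, pack2, pack3, pack4, pack5 and charger above 0.2 m), for 0.2 s.
2. every pack lies flat in a bay, the charger still off (value of joint lever below 0.15 rad and x of pack1 in the frame of charger between -0.066 and -0.044 m and y of pack1 in the frame of charger between -0.136 and 0.136 m and z of pack1 in the frame of charger between 0.011 and 0.0185 m and angle between each of pack1, pack2, pack3, pack4, pack5's own z axis and vertical below 0.08 rad and x of pack2 in the frame of charger between -0.066 and -0.044 m and y of pack2 in the frame of charger between -0.136 and 0.136 m and z of pack2 in the frame of charger between 0.011 and 0.0185 m and x of pack3 in the frame of charger between -0.066 and -0.044 m and y of pack3 in the frame of charger between -0.136 and 0.136 m and z of pack3 in the frame of charger between 0.011 and 0.0185 m and x of pack4 in the frame of charger between -0.066 and -0.044 m and y of pack4 in the frame of charger between -0.136 and 0.136 m and z of pack4 in the frame of charger between 0.011 and 0.0185 m and x of pack5 in the frame of charger between -0.066 and -0.044 m and y of pack5 in the frame of charger between -0.136 and 0.136 m and z of pack5 in the frame of charger between 0.011 and 0.0185 m), for 0.2 s.
3. the dial points at the mark for the number of packs, the charger still off (value of joint lever below 0.15 rad and (value of joint dial between 3.012 and 3.272 rad or value of joint dial between 3.612 and 3.872 rad or value of joint dial between 4.212 and 4.472 rad) and (value of joint dial between 3.612 and 3.872 rad or value of joint dial between 4.212 and 4.472 rad or ((height (world z) of each of pack3, pack4 below -5 m and value of joint dial above -9 rad) or (height (world z) of each of pack4, pack5 below -5 m and value of joint dial above -9 rad) or (height (world z) of each of pack3, pack5 below -5 m and value of joint dial above -9 rad))) and (value of joint dial between 3.012 and 3.272 rad or not ((height (world z) of each of pack3, pack4 below -5 m and value of joint dial above -9 rad) or (height (world z) of each of pack4, pack5 below -5 m and value of joint dial above -9 rad) or (height (world z) of each of pack3, pack5 below -5 m and value of joint dial above -9 rad))) and (value of joint dial between 4.212 and 4.472 rad or ((height (world z) of pack3 below -5 m and value of joint dial above -9 rad) or (height (world z) of pack4 below -5 m and value of joint dial above -9 rad) or (height (world z) of pack5 below -5 m and value of joint dial above -9 rad))) and (value of joint dial between 3.012 and 3.272 rad or value of joint dial between 3.612 and 3.872 rad or not ((height (world z) of pack3 below -5 m and value of joint dial above -9 rad) or (height (world z) of pack4 below -5 m and value of joint dial above -9 rad) or (height (world z) of pack5 below -5 m and value of joint dial above -9 rad))) and velocity of joint dial below 0.05 rad/s), for 0.3 s.
4. the charger is switched on (value of joint lever above 0.85 rad and (value of joint dial between 3.012 and 3.272 rad or value of joint dial between 3.612 and 3.872 rad or value of joint dial between 4.212 and 4.472 rad) and (value of joint dial between 3.612 and 3.872 rad or value of joint dial between 4.212 and 4.472 rad or ((height (world z) of each of pack3, pack4 below -5 m and value of joint dial above -9 rad) or (height (world z) of each of pack4, pack5 below -5 m and value of joint dial above -9 rad) or (height (world z) of each of pack3, pack5 below -5 m and value of joint dial above -9 rad))) and (value of joint dial between 3.012 and 3.272 rad or not ((height (world z) of each of pack3, pack4 below -5 m and value of joint dial above -9 rad) or (height (world z) of each of pack4, pack5 below -5 m and value of joint dial above -9 rad) or (height (world z) of each of pack3, pack5 below -5 m and value of joint dial above -9 rad))) and (value of joint dial between 4.212 and 4.472 rad or ((height (world z) of pack3 below -5 m and value of joint dial above -9 rad) or (height (world z) of pack4 below -5 m and value of joint dial above -9 rad) or (height (world z) of pack5 below -5 m and value of joint dial above -9 rad))) and (value of joint dial between 3.012 and 3.272 rad or value of joint dial between 3.612 and 3.872 rad or not ((height (world z) of pack3 below -5 m and value of joint dial above -9 rad) or (height (world z) of pack4 below -5 m and value of joint dial above -9 rad) or (height (world z) of pack5 below -5 m and value of joint dial above -9 rad)))), for 0.2 s.
At the end, for the whole second after the job is handed in: every pack lies rail up and flat (within 0.08 rad) on the floor of a bay (within 3.5 mm of its height) and at rest; the dial is within 0.13 rad of the mark whose pips equal the number of packs (3, 4 or 5); the lever is on (above 0.85 rad) (all of step 4 and velocity of joint dial below 0.05 rad/s and x of pack1 in the frame of charger between -0.066 and -0.044 m and y of pack1 in the frame of charger between -0.136 and 0.136 m and z of pack1 in the frame of charger between 0.011 and 0.0185 m and angle between each of pack1, pack2, pack3, pack4, pack5's own z axis and vertical below 0.08 rad and x of pack2 in the frame of charger between -0.066 and -0.044 m and y of pack2 in the frame of charger between -0.136 and 0.136 m and z of pack2 in the frame of charger between 0.011 and 0.0185 m and x of pack3 in the frame of charger between -0.066 and -0.044 m and y of pack3 in the frame of charger between -0.136 and 0.136 m and z of pack3 in the frame of charger between 0.011 and 0.0185 m and x of pack4 in the frame of charger between -0.066 and -0.044 m and y of pack4 in the frame of charger between -0.136 and 0.136 m and z of pack4 in the frame of charger between 0.011 and 0.0185 m and x of pack5 in the frame of charger between -0.066 and -0.044 m and y of pack5 in the frame of charger between -0.136 and 0.136 m and z of pack5 in the frame of charger between 0.011 and 0.0185 m and linear speed of each of pack1, pack2, pack3, pack4, pack5 below 0.02 m/s); the robot touches nothing.
It fails at once if the recorder is disturbed (moved more than 30 mm) (distance of recorder from where it was at the start of the episode above 0.03 m).
It fails at once if the tape roll is disturbed (moved more than 30 mm) (distance of tape_roll from where it was at the start of the episode above 0.03 m).
It fails at once if the screwdriver is disturbed (moved more than 30 mm) (distance of screwdriver from where it was at the start of the episode above 0.03 m).
Of pack3, pack4, pack5 only 1 to 3 are there at a start; the rules pass over those that are not, and their reading is None.
At some moment in a run one of pack1, pack2, pack3, pack4, pack5 may be knocked a few centimetres aside while the robot is not near it.
Once in a run the grip may slacken for a moment while it holds something.
It also fails if it takes over 210 s, if anything falls off the work surface, if the arm or the gripper's body presses on something with over 40 N, if the wrist force passes 120 N, or if a joint passes its speed limit or range.

## Working session

There is one attempt and no reset: what is moved stays moved. The work goes in short steps, Python scripts to look and compute and a shell command to move; the robot and the scene stay as the last step left them, time stands still between calls to the robot, and variables do not carry over. Pictures are saved under pics/ and viewed, and the job is handed in when it is done.

```bash
ls; mkdir -p pics; python3 - <<'E'
from station import sensors, vision, bot
import cv2,numpy as np
s=sensors.state(); print(s); print(bot.grip_depth)
for n in ("scene","top"):
    c=vision.read_camera(n); cv2.imwrite(f"pics/{n}0.png",c["img"][:,:,::-1]); print(n,c["mtx"],c["rvec"],c["tvec"])
E
```

```text
pics
{'t': 0.0, 'q': array([ 1.12290905e+00,  1.59061314e-01,  1.59823614e+00, -1.17333398e-05,
        1.38617315e+00, -2.10075518e-01]), 'qd': array([-0.00091632, -0.00033303, -0.00044059, -0.00047403, -0.00039535,
        0.00053497]), 'effort': array([-1.09783439e-03, -3.96010029e+01, -3.31425869e+01, -3.32612635e-04,
        8.46673240e-03,  6.17870448e-07]), 'tcp_pos': array([0.13517397, 0.55820394, 0.19330811]), 'tool_rot': array([-1.31321174, -1.03096931,  1.03377577]), 'ft_force': array([-0.38334434, -0.44021452, -0.49398094]), 'torque': array([ 0.01414323,  0.00624759, -0.00212397]), 'opening': 0.08517657279354693}
-0.0187
scene [[437.17564012   0.         280.50310309]
 [  0.         437.17564012 204.75952982]
 [  0.           0.           1.        ]] [ 2.53780117  0.68148719 -0.19289942] [-0.44245297 -0.19515711  1.6990401 ]
top [[452.16209032   0.         282.17410861]
 [  0.         452.16209032 210.15988415]
 [  0.           0.           1.        ]] [ 2.12296597 -2.16852827  0.19328339] [-0.01418834  0.53702825  1.2090994 ]
```

View pics/scene0.png

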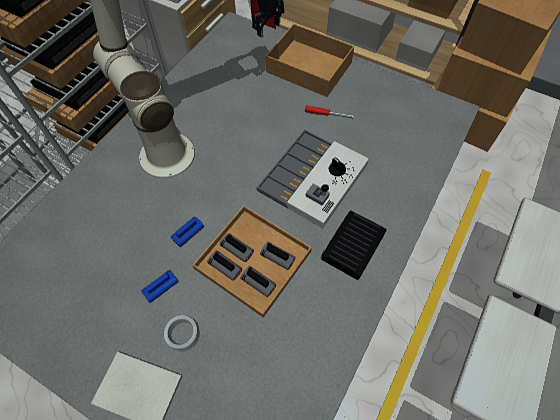

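View pics/top0.png

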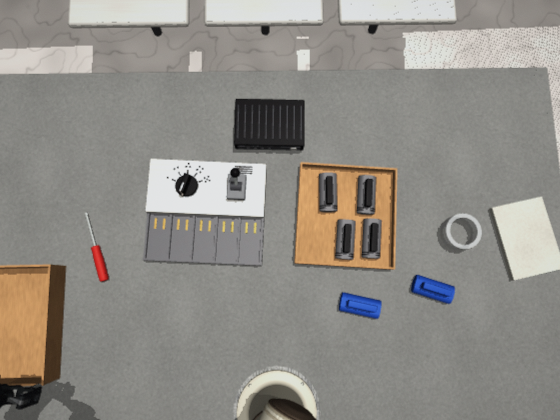

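```bash
cat > h.py <<'E'
import numpy as np,cv2
from scipy.spatial.transform import Rotation as R
from station import sensors, vision, bot
def cam(n):
    c=vision.read_camera(n); d=c["depth"]; K=c["mtx"]
    M=R.from_rotvec(np.ravel(c["rvec"])).as_matrix(); t=np.ravel(c["tvec"])
    v,u=np.mgrid[:d.shape[0],:d.shape[1]]
    P=np.stack([(u-K[0,2])/K[0,0]*d,(v-K[1,2])/K[1,1]*d,d],-1)
    W=(P-t)@M
    W[d==0]=np.nan
    c["W"]=W; c["M"]=M; c["t"]=t
    return c
def proj(c,p):
    return cv2.projectPoints(np.atleast_2d(np.array(p,float)),np.ravel(c["rvec"]),c["t"],c["mtx"],None)[0][:,0]
def save(c,name,box=None,s=1):
    im=c["img"][:,:,::-1]
    if box: im=im[box[1]:box[3],box[0]:box[2]]
    cv2.imwrite("pics/"+name,cv2.resize(im,None,fx=s,fy=s,interpolation=cv2.INTER_CUBIC))
def rect(pts):
    (c,(w,h),a)=cv2.minAreaRect((pts*1000).astype(np.float32))
    if w<h: w,h,a=h,w,a+90
    return np.array(c)/1000,w,h,(a+90)%180-90
def packs(c,zlo=.045,zhi=.075,box=None):
    W=c["W"]; m=(W[...,2]>zlo)&(W[...,2]<zhi)&(c["img"].max(-1)<75)
    if box is not None:
        x0,y0,x1,y1=box; mm=np.zeros_like(m); mm[y0:y1,x0:x1]=1; m&=mm
    n,l,st,ce=cv2.connectedComponentsWithStats(m.astype(np.uint8))
    for i in range(1,n):
        if st[i,4]>60:
            p=W[l==i]; print("px",ce[i].round(0),"n",st[i,4],"z",np.median(p[:,2]).round(4),"c,l,w,ang",*[np.round(q,4) for q in rect(p[:,:2])])
E
python3 - <<'E'
from h import *
c=cam("top")
save(c,"crop1.png",(140,150,400,275),3)
packs(c,box=(297,160,400,272))
W=c["W"]
m=(W[...,2]>.036)&(W[...,2]<.054)&(c["img"].min(-1)>150)
n,l,st,ce=cv2.connectedComponentsWithStats(m.astype(np.uint8)); i=1+st[1:,4].argmax()
p=W[l==i]; print("panel",rect(p[:,:2]),np.median(p[:,2]),st[i])
s=cam("scene"); save(s,"crop2.png",(180,110,400,330),3)
for cc,u,v in ((c,236,173),(s,324,188)): print(cc["W"][v-3:v+4:3,u-3:u+4:3].round(3))
E
```

```text
px [329. 190.] n 186 z 0.0569 c,l,w,ang [ 0.5888 -0.157 ] 79.6209 16.9592 -1.2251
px [368. 193.] n 194 z 0.057 c,l,w,ang [ 0.5796 -0.2661] 76.8632 18.4139 -5.5901
px [374. 238.] n 203 z 0.0575 c,l,w,ang [ 0.4557 -0.2742] 77.8706 18.3119 -5.5117
px [347. 238.] n 192 z 0.0573 c,l,w,ang [ 0.4545 -0.2002] 77.4114 18.1999 -5.958
panel (array([0.60663873, 0.18536356]), 327.9381103515625, 152.41854858398438, 86.1273422241211) 0.043100574065344316 [ 146  159  121   58 5086]
[[[0.633 0.103 0.124]
  [0.629 0.094 0.137]
  [0.632 0.087 0.126]]

 [[0.623 0.102 0.133]
  [0.623 0.094 0.13 ]
  [0.623 0.087 0.128]]

 [[0.616 0.103 0.126]
  [0.616 0.095 0.126]
  [0.63  0.091 0.07 ]]]
[[[0.595 0.147 0.045]
  [0.624 0.099 0.132]
  [0.634 0.102 0.135]]

 [[0.618 0.09  0.121]
  [0.629 0.09  0.13 ]
  [0.638 0.095 0.129]]

 [[0.618 0.095 0.095]
  [0.631 0.088 0.115]
  [0.632 0.117 0.075]]]
```

View pics/crop1.png

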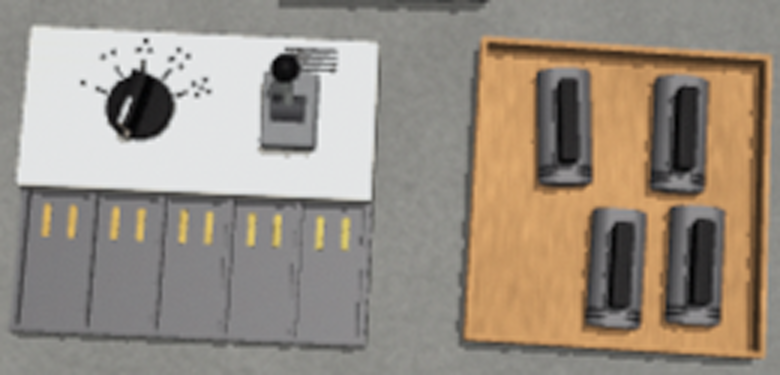

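View pics/crop2.png

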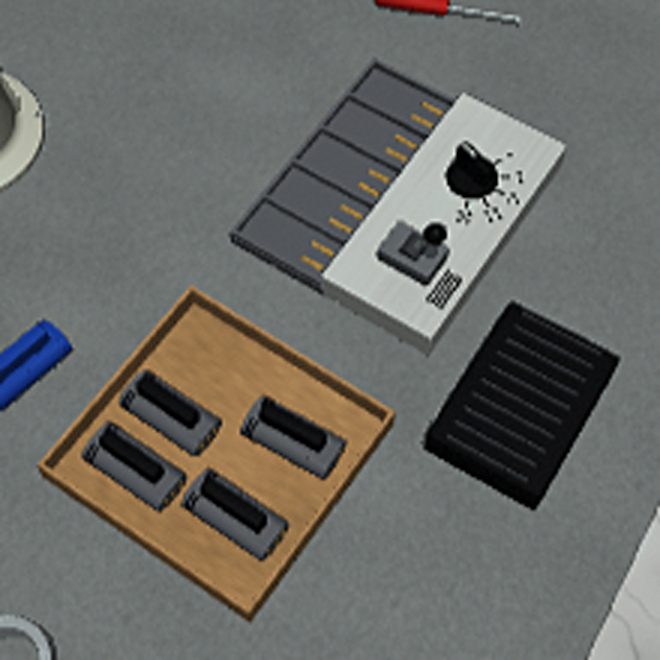

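```bash
cat >> h.py <<'E'
CH=np.array([0.5228,0.1911]); YAW=-0.0676
def ch(x,y): # charger->world xy
    c,s=np.cos(YAW),np.sin(YAW); return CH+np.array([c*x-s*y,s*x+c*y])
def toch(p):
    c,s=np.cos(YAW),np.sin(YAW); d=np.array(p)[:2]-CH; return np.array([c*d[0]+s*d[1],-s*d[0]+c*d[1]])
def plan(xy,z,jaw=None):
    """total move in tool axes (cm) & roll deg to reach TCP; jaw=desired world angle deg of jaw axis (mod 180)"""
    s=sensors.state(); M=R.from_rotvec(s["tool_rot"]).as_matrix(); p=s["tcp_pos"]
    d=M.T@(np.array([*xy,z])-p)*100
    a=np.degrees(np.arctan2(M[1,0],M[0,0]))
    print("tcp",p.round(4),"jaw",a.round(2),"tilt y",M[:,1].round(4),"d_tool cm",d.round(2),end=" ")
    if jaw is not None:
        dr=(jaw-a+90)%180-90   # world z rotation; tool y down => roll=-dr
        print("roll deg",round(-dr,2),"or",round(-dr-180*np.sign(-dr),2),"q6",s["q"][5].round(3),end="")
        a2=np.radians(a+dr); 
        # shift needed after the roll is done first
        c,sn=np.cos(np.radians(-dr)),np.sin(np.radians(-dr))
        Mr=M@R.from_rotvec([0,np.radians(-dr),0]).as_matrix()
        print(" after-roll d:",(Mr.T@(np.array([*xy,z])-p)*100).round(2),end="")
    print()
E
python3 - <<'E'
from h import *
c=cam("top"); im=c["img"][:,:,::-1].copy()
def dot(p,col=(0,0,255)):
    for q in proj(c,p): cv2.circle(im,tuple(int(round(v*8)) for v in q),8*1,col,-1,shift=3)
for x,y,z in [(8,164,45),(160,164,45),(160,-164,45),(8,-164,45),(-124,164,25),(-124,-164,25),(86,55,90),(86+29,-85,120)]+[(-55,128-64*i,15) for i in range(5)]:
    dot([*ch(x/1e3,y/1e3),z/1e3])
cv2.imwrite("pics/ov1.png",cv2.resize(im[145:275,135:275],None,fx=5,fy=5,interpolation=cv2.INTER_CUBIC))
plan(ch(.155,-.085),.2,-3.87+90)
print(sensors.state()["q"])
m=(c["W"][...,2]>.08)&(c["W"][...,2]<.1)&(c["img"].min(-1)>120); m[:, :160]=0;m[:,210:]=0
p=c["W"][m]; print(len(p)); 
if len(p): q=toch(p.mean(0)); print(q,"line dir", (q-[.086,.055]))
E
```

```text
tcp [0.1353 0.5585 0.1938] jaw 76.38 tilt y [-4.e-04 -8.e-04 -1.e+00] d_tool cm [-32.33  -0.6  -63.03] roll deg -9.75 or 170.25 q6 -0.21 after-roll d: [-42.55  -0.6  -56.64]
[ 1.12290586e+00  1.58722487e-01  1.59755170e+00  2.15926088e-05
  1.38621485e+00 -2.10103531e-01]
19
[0.07331334 0.05852444] line dir [-0.01268666  0.00352444]
```

View pics/ov1.png

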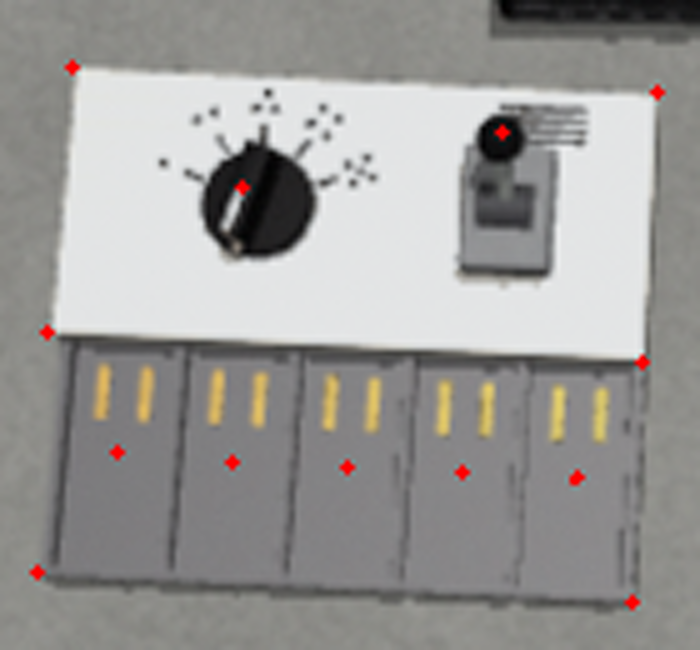

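```bash
cat > fit.py <<'E'
from h import *
import h
from scipy.optimize import least_squares
from scipy.ndimage import map_coordinates
def fit(c,verbose=True):
    g=cv2.cvtColor(c["img"],cv2.COLOR_RGB2GRAY).astype(float)
    pose=np.array([0.5228,0.1911,-0.0676])
    pts=[];nrm=[]
    for t in np.linspace(.06,.94,25):
        pts+=[(.008+.152*t,.164),(.008+.152*t,-.164),(.160,-.164+.328*t),(.008,-.164+.328*t)]; nrm+=[(0,1),(0,-1),(1,0),(-1,0)]
    pts=np.array(pts);nrm=np.array(nrm)
    def w(pose,q): 
        cc,s=np.cos(pose[2]),np.sin(pose[2]); xy=pose[:2]+q@np.array([[cc,s],[-s,cc]]); return np.c_[xy,np.full(len(q),.045)]
    off=np.linspace(-.010,.010,41)
    for it in range(4):
        G=np.stack([map_coordinates(g,proj(c,w(pose,pts+nrm*o))[:,::-1].T,order=1) for o in off],1)
        d=-np.diff(G,axis=1); d[d<0]=0
        mid=(off[1:]+off[:-1])/2; pk=d.max(1)
        e=(d*mid).sum(1)/np.maximum(d.sum(1),1e-9); ok=(d.sum(1)>40)
        obs=proj(c,w(pose,pts+nrm*e[:,None])); n2=proj(c,w(pose,pts+nrm*.001))-proj(c,w(pose,pts)); n2/=np.linalg.norm(n2,axis=1)[:,None]
        f=lambda p:(((proj(c,w(p,pts))-obs)*n2).sum(1))[ok]
        r=least_squares(f,pose,loss="soft_l1",f_scale=.3); pose=r.x
    if verbose:
        print("pose",pose.round(4),"rms px",np.sqrt((r.fun**2).mean()).round(2),ok.sum())
        print("edge medians mm +y,-y,+x,-x",[np.round(np.median(e[i::4][ok[i::4]])*1000,1) for i in range(4)])
    return pose
if __name__=="__main__":
    for n in ("top","scene"): fit(cam(n))
E
python3 fit.py
```

```text
pose [ 0.522   0.1905 -0.0669] rms px 0.39 100
edge medians mm +y,-y,+x,-x [np.float64(-1.2), np.float64(-1.2), np.float64(-0.9), np.float64(-0.8)]
pose [ 0.5238  0.1882 -0.0633] rms px 0.22 100
edge medians mm +y,-y,+x,-x [np.float64(-0.8), np.float64(-0.5), np.float64(-0.7), np.float64(-0.8)]
```

```bash
sed -i 's/^CH=.*/CH=np.array([0.5229,0.1893]); YAW=-0.065/' h.py; python3 - <<'E'
from h import *
plan(ch(.152,-.085),.2,np.degrees(YAW)+90)
c=cam("top"); s=cam("scene")
for cc in (c,s):
    W=cc["W"]; m=(W[...,2]>.118)&(W[...,2]<.14)&(cc["img"].max(-1)<60)&(np.abs(W[...,0]-.63)<.06)&(np.abs(W[...,1]-.095)<.05)
    p=W[m]; print(m.sum(), toch(p.mean(0)),p[:,2].max())
E
```

```text
tcp [0.1354 0.5587 0.1941] jaw 76.37 tilt y [-2.e-04 -4.e-04 -1.e+00] d_tool cm [-32.53  -0.58 -62.8 ] roll deg -9.9 or 170.1 q6 -0.21 after-roll d: [-42.84  -0.58 -56.27]
69 [ 0.10756935 -0.08483471] 0.13507451952166238
37 [ 0.11254841 -0.08886146] 0.13928178395236326
```

```bash
python3 -m crank '{"delta_pos":[[0,0,0],[0,0,0],[-2.4,0,-3.1],[-2.4,0,-3.1],[-2.4,0,-3.1],[-2.4,0,-3.1],[-2.4,0,-3.1],[-2.4,0,-3.1],[-2.4,0,-3.1],[-2.4,0,-3.1],[-2.4,0,-3.1],[-2.4,0,-3.1],[-2.4,0,-3.1],[-2.4,0,-3.1],[-2.4,0,-3.1],[-2.4,0,-3.1],[-2.4,0,-3.1],[-2.4,0,-3.1],[-2,0,-3.1],[-2,0,-3.1]],"roll":[-5,-4.9,0,0,0,0,0,0,0,0,0,0,0,0,0,0,0,0,0,0]}' -1
python3 -c "
from h import *
plan(ch(.152,-.085),.2,np.degrees(YAW)+90)"
```

```text
t: 2.45
tcp_pos: [0.6658, 0.0982, 0.1942]
tool_rot: [-1.239, -1.161, 1.161]
ft_force: [0.8, -0.2, 0.2]
opening: -0.0001
tcp [0.6658 0.0982 0.1942] jaw 86.25 tilt y [ 0.e+00  1.e-04 -1.e+00] d_tool cm [-0.34 -0.58 -0.34] roll deg -0.02 or 179.98 q6 -1.538 after-roll d: [-0.34 -0.58 -0.34]
```

```bash
python3 -m crank '{"delta_pos":[[-0.3,2,-0.3],[0,3,0],[0,2,0],[0,1.6,0],[0,0,0]],"roll":[0,0,0,0,0]}'
python3 -m crank '{"delta_pos":[[0,0,1],[0,0,1],[0,0,1],[0,0,1],[0,0,1],[0,0,1],[0,0,0.4],[0,0,0]],"roll":[0,0,0,0,0,0,0,0]}'
python3 -c "
from h import *
print(toch(sensors.state()['tcp_pos']))
c=cam('top');save(c,'lev1.png',(140,150,280,275),4)"
```

```text
t: 2.95
tcp_pos: [0.6656, 0.0963, 0.1053]
tool_rot: [-1.235, -1.157, 1.164]
ft_force: [0.6, -0.0, -0.2]
opening: 0.0005
t: 3.75
tcp_pos: [0.6042, 0.1006, 0.1096]
tool_rot: [-1.241, -1.163, 1.16]
ft_force: [-0.4, -0.3, -0.7]
opening: 0.0001
[ 0.086892   -0.08327418]
```

View pics/lev1.png

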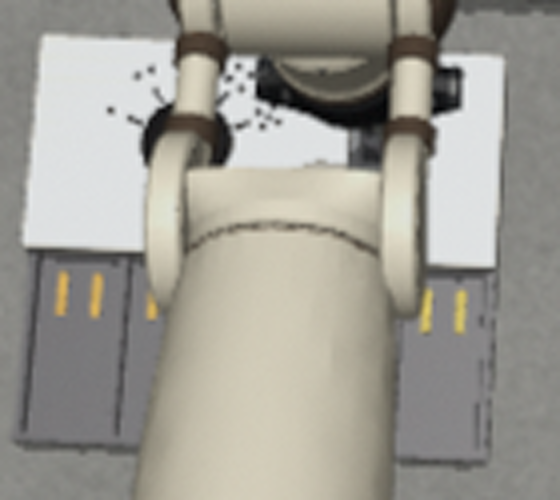

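```bash
python3 -m crank '{"delta_pos":[[0,0,0.3],[0,0,0.3],[0,0,0]],"roll":[0,0,0]}'
python3 -c "
from h import *
print(toch(sensors.state()['tcp_pos']))
c=cam('scene');save(c,'lev2.png',(220,110,400,250),4)"
```

```text
t: 4.1
tcp_pos: [0.5975, 0.1008, 0.1082]
tool_rot: [-1.239, -1.161, 1.161]
ft_force: [0.2, 0.0, 0.2]
opening: -0.0
[ 0.08013938 -0.08342441]
```

View pics/lev2.png

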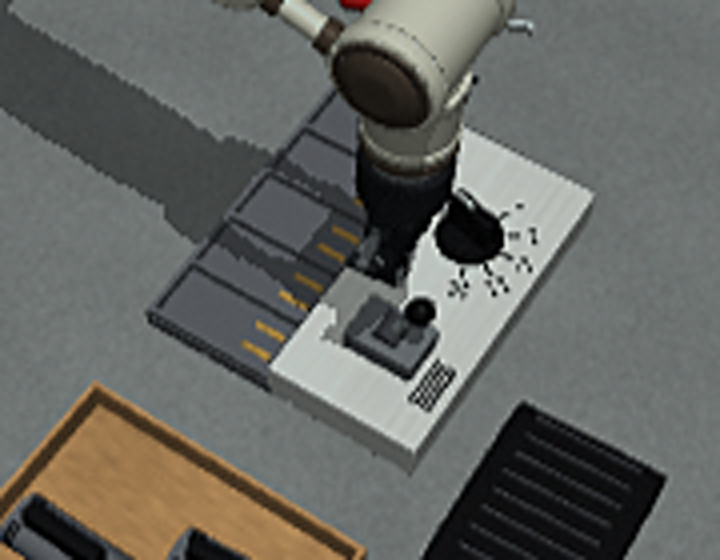

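```bash
python3 -c "
from h import *
c=cam('scene');t=cam('top')
st=sensors.state();p=st['tcp_pos']
print(p,(proj(c,[p])-[220,110])*4, (proj(c,[[*ch(.115,-.085),.12]])-[220,110])*4,(proj(c,[[*ch(.057,-.085),.12]])-[220,110])*4)
W=c['W']
for u,v in ((318,180),(316,172),(325,188)): print(W[v,u].round(3),toch(W[v,u]))
im=c['img'][:,:,::-1].copy()
print(st['q'])
im=cv2.resize(im[130:230,270:390],None,fx=6,fy=6,interpolation=cv2.INTER_CUBIC);cv2.imwrite('pics/lev3.png',im)
"
```

```text
[0.59776875 0.10078259 0.10829018] [[387.38876474 300.40250919]] [[422.32241426 313.25373197]] [[363.84953584 281.38756323]]
[0.604 0.09  0.159] [ 0.08738067 -0.09375903]
[0.594 0.09  0.198] [ 0.07709132 -0.09435107]
[0.632 0.091 0.13 ] [ 0.11523875 -0.09072685]
[-3.20713062e-02  3.13625295e-01  1.58898916e+00 -4.01876156e-06
  1.23890454e+00 -1.53779911e+00]
```

View pics/lev3.png

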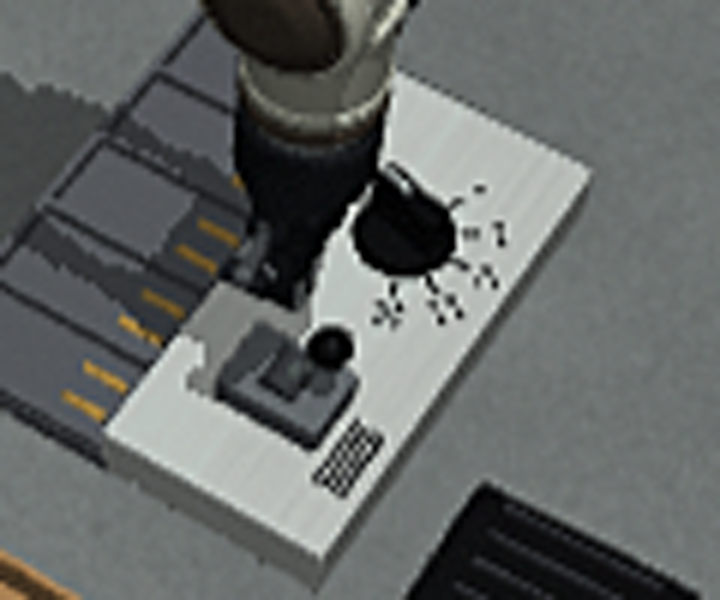

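```bash
python3 -c "
from h import *
c=cam('scene');W=c['W']
np.set_printoptions(linewidth=250)
print((W[168:200:2,304:336:2,2]*1000).round(0))
print((W[168:200:2,304:336:2,1]*1000).round(0))
print((W[168:200:2,304:336:2,0]*1000).round(0))
"
```

```text
[[ 11.  15.  19.  12. 250. 256. 259. 251. 237. 247. 222.  42.  44.  50.  50.  51.]
 [ 16.   9.  14.   8. 246. 250. 251. 240. 231. 226.  48.  44.  43.  48.  58.  54.]
 [ 16.  16.  11. 231. 245. 241. 195. 209. 218. 212.  43.  43.  45.  43.  51.  53.]
 [ 21.  13. 239. 235. 245. 231. 202. 196. 200. 176.  37.  43.  48.  38.  45.  48.]
 [ 18.  42. 233. 236. 238. 242. 220. 201. 182.  49.  48.  45.  50.  47.  42.  47.]
 [ 30.  44.  43.  43. 240. 224. 209. 193. 169.  45.  40.  43.  43.  50.  47.  47.]
 [ 45.  46.  41.  40.  50.  43. 157. 158. 153.  41.  45.  46.  41.  48.  43.  38.]
 [ 40.  48.  41.  46.  43.  44.  46.  48.  45.  45.  49.  47.  47.  47.  43.  51.]
 [ 42.  44.  45.  42.  65.  71.  46.  49.  46.  53. 133. 134.  43.  44.  43.  47.]
 [ 43.  42.  40.  43.  70.  65.  68.  72.  47. 126. 136. 138. 129.  38.  38.  43.]
 [ 43.  39.  45.  68.  72.  68.  70.  80.  78. 127. 132. 135. 122.  47.  40.  52.]
 [ 47.  43.  68.  69.  63.  78.  78.  76.  97. 115. 125. 127.  43.  47.  41.  49.]
 [ 41.  72.  69.  72.  67.  75.  80.  81.  82.  69.  67.  63.  73.  42.  48.  nan]
 [ 43.  62.  67.  74.
[... 2186 characters left out ...]
592. 599. 605. 611. 618. 623. 631.]
 [539. 546. 553. 558. 570. 578. 578. 585. 590. 598. 623. 629. 614. 621. 627. 634.]
 [544. 549. 555. 562. 576. 580. 587. 594. 594. 619. 627. 633. 637. 623. 630. 637.]
 [548. 553. 561. 573. 580. 585. 592. 600. 605. 623. 630. 636. 639. 629. 634. 643.]
 [553. 558. 570. 577. 582. 591. 597. 603. 614. 624. 632. 638. 626. 633. 638. 646.]
 [555. 570. 575. 582. 586. 594. 602. 608. 614. 617. 623. 628. 636. 636. 643.  nan]
 [560. 571. 578. 586. 591. 598. 605. 611. 616. 621. 626. 633. 639. 640. 647. 653.]
 [564. 570. 579. 587. 595. 600. 607. 613. 620. 625. 632. 636. 640. 644. 650. 656.]
 [569. 575. 581. 588. 597. 604. 611. 616. 623. 630. 636. 638. 642. 648. 653. 660.]]
```

```bash
python3 -m crank '{"delta_pos":[[0,-2,0],[0,-3,0],[2,0,0],[4,0,0],[4,0,0],[0,0,0],[0,0,0]],"roll":[0,0,0,0,0,0,0]}' 1
python3 -c "
from h import *
c=cam('scene');p=sensors.state()['tcp_pos'];M=R.from_rotvec(sensors.state()['tool_rot']).as_matrix()
print(p,toch(p))
k=proj(c,[p,p+M[:,0]*.0425-M[:,1]*.013,p-M[:,0]*.0425-M[:,1]*.013,p-M[:,1]*.073])
print(k)
im=c['img'][:,:,::-1].copy()
o=np.array([270,100]);im=cv2.resize(im[100:230,270:400],None,fx=5,fy=5,interpolation=cv2.INTER_CUBIC)
for q in k: cv2.circle(im,tuple(int(v) for v in (q-o)*5+2),3,(0,0,255),-1)
cv2.imwrite('pics/op1.png',im)
"
```

```text
t: 5.0
tcp_pos: [0.604, 0.2011, 0.1581]
tool_rot: [-1.239, -1.162, 1.163]
ft_force: [0.2, 0.1, 0.2]
opening: 0.0855
[0.60415165 0.20026324 0.15812691] [0.08036795 0.01621773]
[[333.04361522 156.73191143]
 [339.7007399  146.11878701]
 [326.98453191 162.95680277]
 [335.22389873 143.38144067]]
```

View pics/op1.png

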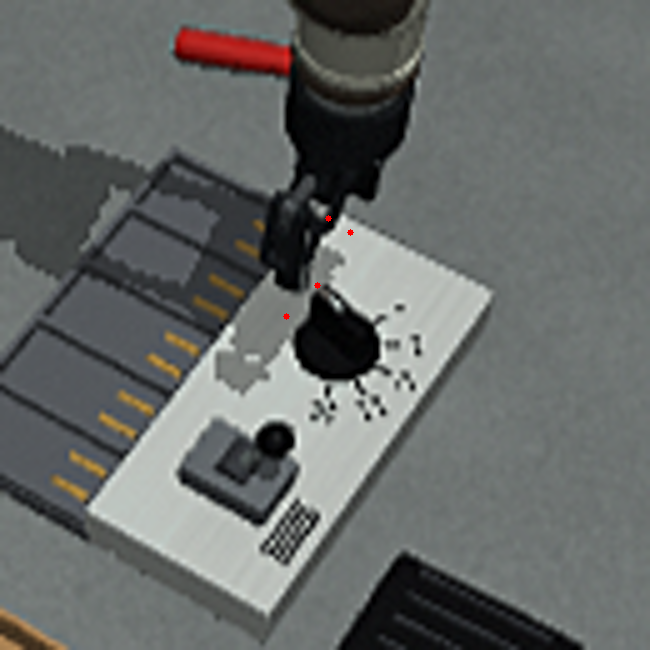

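```bash
python3 -c "
from h import *
c=cam('scene');W=c['W'];t=cam('top');Wt=t['W']
save(t,'op2t.png',(140,140,300,280),4)
g=c['img'].max(-1)
m=(W[...,2]>.09)&(W[...,2]<.26)&(abs(W[...,0]-.6)<.1)&(W[...,1]>.11)&(W[...,1]<.32)
v,u=np.nonzero(m);p=W[m];o=np.argsort(p[:,2])
for i in o[:60:3]: print(u[i],v[i],p[i].round(3),toch(p[i]).round(3))
print('top')
m=(Wt[...,2]>.09)&(Wt[...,2]<.3)&(abs(Wt[...,0]-.6)<.12)&(Wt[...,1]>.11)&(Wt[...,1]<.32)
v,u=np.nonzero(m);p=Wt[m];o=np.argsort(p[:,2])
for i in o[:60:3]: print(u[i],v[i],p[i].round(3),toch(p[i]).round(3))
B=W[(W[...,2]>.2)&(abs(W[...,0]-.6)<.09)&(abs(W[...,1]-.2)<.1)]
for z in np.arange(.2,.4,.02):
  b=B[abs(B[:,2]-z)<.01]; print(round(z,2),len(b),b.min(0).round(3) if len(b) else '',b.max(0).round(3) if len(b) else '')
"
```

```text
339 165 [0.622 0.227 0.09 ] [0.097 0.044]
336 158 [0.599 0.248 0.091] [0.072 0.064]
338 162 [0.613 0.236 0.091] [0.087 0.052]
341 164 [0.627 0.233 0.091] [0.101 0.05 ]
341 167 [0.633 0.221 0.092] [0.107 0.039]
340 166 [0.628 0.222 0.093] [0.102 0.04 ]
335 160 [0.601 0.237 0.093] [0.074 0.052]
336 159 [0.602 0.242 0.094] [0.075 0.058]
340 164 [0.624 0.228 0.096] [0.099 0.046]
341 139 [0.607 0.243 0.21 ] [0.08  0.059]
344 139 [0.616 0.246 0.212] [0.089 0.063]
329 157 [0.607 0.154 0.213] [ 0.086 -0.03 ]
343 138 [0.612 0.246 0.214] [0.085 0.063]
326 157 [0.599 0.146 0.217] [ 0.079 -0.038]
325 156 [0.595 0.147 0.219] [ 0.075 -0.038]
326 156 [0.599 0.147 0.221] [ 0.078 -0.037]
345 137 [0.618 0.248 0.221] [0.091 0.065]
327 157 [0.604 0.143 0.223] [ 0.084 -0.041]
330 156 [0.611 0.149 0.227] [ 0.091 -0.034]
344 137 [0.617 0.241 0.228] [0.09  0.058]
top
181 188 [0.595 0.245 0.09 ] [0.068 0.06 ]
182 180 [0.616 0.242 0.091] [0.09  0.059]
182 184 [0.605 0.242 0.092] [0.079 0.058]
170 177 [0.596 0.247 0.212] [0.069 0.062]
211 177 [0.593 0.148 0.214] [ 0.073 -0.037]
171 176 [0.597 0.243 0.217] [0.0
[... 389 characters left out ...]
069]
210 175 [0.589 0.145 0.252] [ 0.069 -0.04 ]
208 176 [0.586 0.149 0.254] [ 0.066 -0.036]
160 171 [0.6   0.26  0.254] [0.072 0.076]
207 176 [0.586 0.151 0.254] [ 0.066 -0.034]
159 169 [0.605 0.262 0.255] [0.077 0.078]
0.2 3 [0.607 0.242 0.208] [0.615 0.247 0.21 ]
0.22 34 [0.595 0.143 0.212] [0.619 0.248 0.23 ]
0.24 20 [0.595 0.143 0.23 ] [0.618 0.25  0.248]
0.26 46 [0.59  0.127 0.253] [0.623 0.231 0.269]
0.28 66 [0.585 0.126 0.27 ] [0.622 0.186 0.29 ]
0.3 102 [0.585 0.128 0.29 ] [0.623 0.189 0.31 ]
0.32 67 [0.577 0.132 0.31 ] [0.641 0.199 0.33 ]
0.34 108 [0.574 0.161 0.33 ] [0.642 0.208 0.35 ]
0.36 153 [0.569 0.16  0.35 ] [0.642 0.211 0.37 ]
0.38 72 [0.57  0.162 0.37 ] [0.642 0.211 0.39 ]
```

View pics/op2t.png

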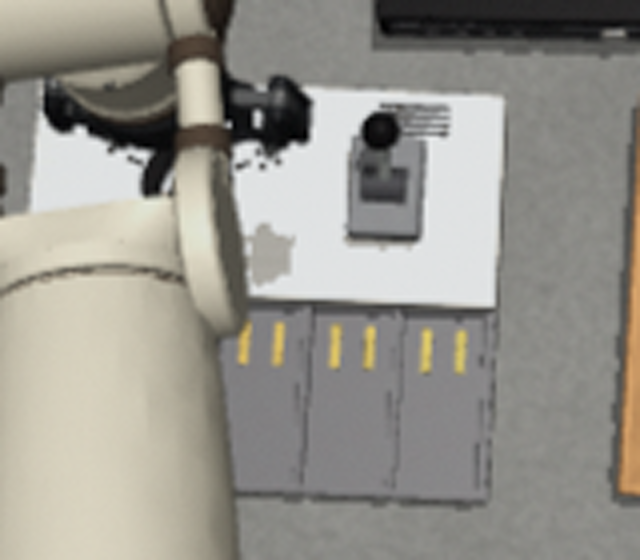

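```bash
python3 -c "
from h import *
plan(ch(.035,-.02),.025)"
python3 -m crank '{"delta_pos":[[-1.8,0,2.2],[-1.8,0,2.3],[0,0,0],[0,3,0],[0,3,0],[0,3,0],[0,2,0],[0,1,0],[0,0,0]],"roll":[0,0,0,0,0,0,0,0,0]}' -1
python3 -c "
from h import *
plan(ch(.035,-.02),.025)"
```

```text
tcp [0.6043 0.1995 0.1582] jaw 86.21 tilt y [-2.e-04 -4.e-04 -1.e+00] d_tool cm [-3.55 13.32  4.55] 
t: 6.05
tcp_pos: [0.5563, 0.1671, 0.0371]
tool_rot: [-1.238, -1.159, 1.162]
ft_force: [-0.7, 0.2, -0.1]
opening: 0.0003
tcp [0.5563 0.1671 0.0371] jaw 86.22 tilt y [-2.4e-03 -2.0e-04 -1.0e+00] d_tool cm [ 0.    1.21 -0.03]
```

```bash
for i in 1; do python3 -m crank '{"delta_pos":[[0,0.8,0],[0,0.4,0],[0,0,0],[0,0,0]],"roll":[0,0,0,0]}'; python3 -m crank '{"delta_pos":[[0,0.3,0],[0,0.3,0],[0,0,0]],"roll":[0,0,0]}';python3 -m crank '{"delta_pos":[[0,0.2,0],[0,0.2,0],[0,0,0]],"roll":[0,0,0]}'; done
```

```text
t: 6.45
tcp_pos: [0.5573, 0.1677, 0.0268]
tool_rot: [-1.24, -1.162, 1.161]
ft_force: [0.9, -0.0, 0.1]
opening: -0.0002
t: 6.75
tcp_pos: [0.5565, 0.1676, 0.0198]
tool_rot: [-1.239, -1.16, 1.162]
ft_force: [-0.2, -0.2, 0.3]
opening: 0.0002
t: 7.05
tcp_pos: [0.5566, 0.1676, 0.0159]
tool_rot: [-1.239, -1.161, 1.162]
ft_force: [-0.6, -0.0, -0.8]
opening: 0.0001
```

```bash
python3 -m crank '{"delta_pos":[[0,0.2,0],[0,0.2,0],[0,0,0]],"roll":[0,0,0]}';python3 -m crank '{"delta_pos":[[0,0.2,0],[0,0.0,0],[0,0,0]],"roll":[0,0,0]}';python3 -m crank '{"delta_pos":[[0,0.2,0],[0,0.0,0],[0,0,0]],"roll":[0,0,0]}'
```

```text
t: 7.35
tcp_pos: [0.5566, 0.1676, 0.0119]
tool_rot: [-1.239, -1.161, 1.162]
ft_force: [-0.4, -0.1, -0.3]
opening: -0.0001
t: 7.65
tcp_pos: [0.5569, 0.1676, 0.0103]
tool_rot: [-1.239, -1.161, 1.161]
ft_force: [0.3, 0.1, 0.2]
opening: -0.0003
t: 7.95
tcp_pos: [0.5569, 0.1676, 0.0083]
tool_rot: [-1.239, -1.161, 1.161]
ft_force: [-0.8, 0.1, -0.8]
opening: 0.0
```

```bash
python3 -m crank '{"delta_pos":[[0,0.2,0],[0,0.0,0],[0,0,0]],"roll":[0,0,0]}';python3 -m crank '{"delta_pos":[[0,0.2,0],[0,0.0,0],[0,0,0]],"roll":[0,0,0]}';python3 -c "
from h import *
c=cam('scene');save(c,'touch.png',(270,100,400,230),5)"
```

```text
t: 8.25
tcp_pos: [0.5571, 0.1676, 0.008]
tool_rot: [-1.239, -1.161, 1.162]
ft_force: [-5.8, -0.8, 12.2]
opening: 0.0006
t: 8.55
tcp_pos: [0.5571, 0.1676, 0.008]
tool_rot: [-1.239, -1.161, 1.163]
ft_force: [-13.3, -2.7, 25.3]
opening: -0.0001
```

View pics/touch.png

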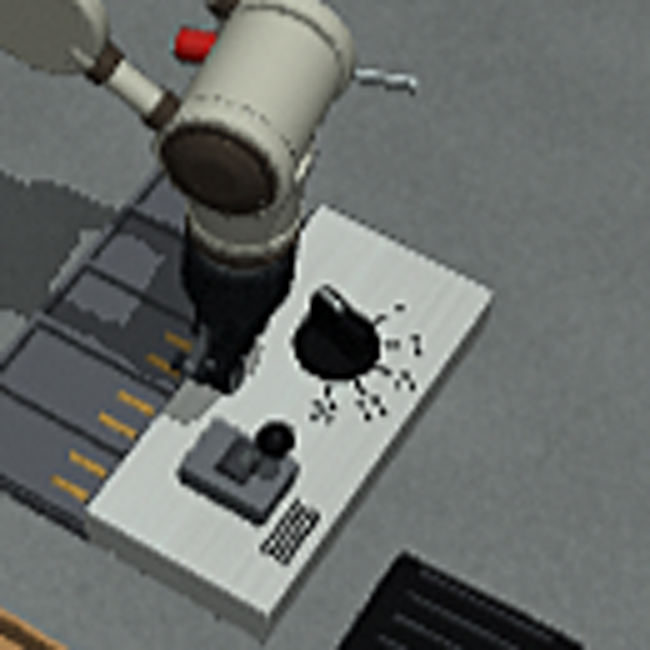

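```bash
sed -i 's/p=s\["tcp_pos"\]$/p=s["tcp_pos"]+np.array([0,0,.037])/' h.py; grep -n '037' h.py
python3 -m crank '{"delta_pos":[[0,-1.6,0],[0,-4,0],[0,-4,0],[0,-4,0],[0,0,0]],"roll":[0,0,0,0,0]}'
python3 -c "
from h import *
plan(ch(.154,-.085),.16)"
```

```text
38:    s=sensors.state(); M=R.from_rotvec(s["tool_rot"]).as_matrix(); p=s["tcp_pos"]+np.array([0,0,.037])
t: 9.1
tcp_pos: [0.5617, 0.1681, 0.1479]
tool_rot: [-1.248, -1.172, 1.154]
ft_force: [0.1, 0.1, -0.5]
opening: -0.0002
tcp [0.5617 0.1681 0.1849] jaw 86.28 tilt y [ 0.0133  0.0012 -0.9999] d_tool cm [ -6.64   2.62 -11.35]
```

```bash
python3 -m crank '{"delta_pos":[[-2.2,0,-3.9],[-2.2,0,-3.9],[-2.2,0,-3.9],[0,0,0],[0,0,0]],"roll":[0,0,0,0,0]}'
python3 -c "
from h import *
plan(ch(.154,-.085),.108)"
```

```text
t: 9.6
tcp_pos: [0.6693, 0.0936, 0.139]
tool_rot: [-1.238, -1.159, 1.161]
ft_force: [0.2, -0.5, 0.3]
opening: 0.0
tcp [0.6693 0.0936 0.176 ] jaw 86.2 tilt y [-1.9e-03  4.0e-04 -1.0e+00] d_tool cm [ 0.1   6.8  -0.18]
```

```bash
python3 -m crank '{"delta_pos":[[0.1,2,-0.2],[0,2,0],[0,2,0],[0,0.8,0],[0,0,0]],"roll":[0,0,0,0,0]}'
python3 -m crank '{"delta_pos":[[0,0,0.8],[0,0,0.8],[0,0,0.8],[0,0,0.8],[0,0,0.8],[0,0,0.8],[0,0,0.8],[0,0,0.4],[0,0,0]],"roll":[0,0,0,0,0,0,0,0,0]}'
python3 -c "
from h import *
print(toch(sensors.state()['tcp_pos']))
c=cam('scene');save(c,'lev4.png',(270,100,400,230),5)"
```

```text
t: 10.1
tcp_pos: [0.6696, 0.0959, 0.0709]
tool_rot: [-1.236, -1.16, 1.163]
ft_force: [-0.7, 0.5, -0.3]
opening: -0.0002
t: 11.0
tcp_pos: [0.6104, 0.099, 0.0718]
tool_rot: [-1.238, -1.16, 1.162]
ft_force: [-0.4, 0.0, -0.8]
opening: 0.0004
[ 0.09317524 -0.08439368]
```

View pics/lev4.png

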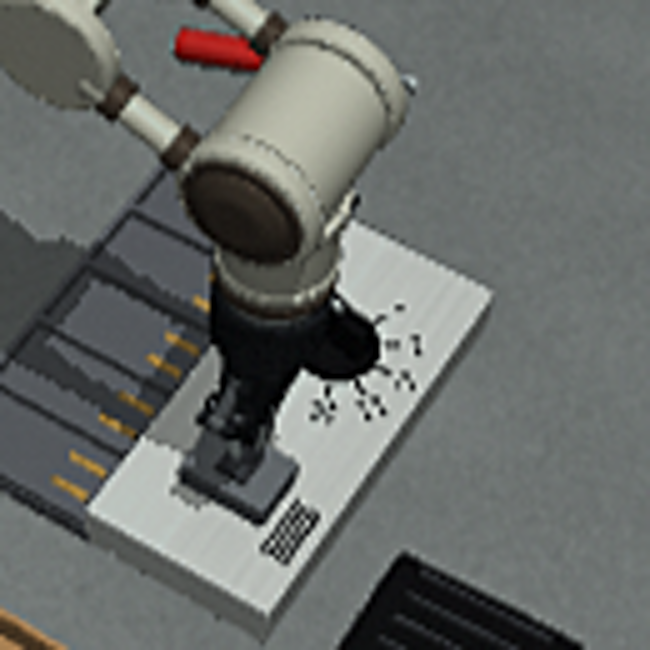

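Ball moves with the finger now. Continue to the stop.

```bash
python3 -m crank '{"delta_pos":[[0,0,0.5],[0,0,0.5],[0,0,0]],"roll":[0,0,0]}'
python3 -m crank '{"delta_pos":[[0,0,0.3],[0,0,0],[0,0,0]],"roll":[0,0,0]}'
python3 -c "
from h import *
print(toch(sensors.state()['tcp_pos']))"
```

```text
t: 11.35
tcp_pos: [0.6008, 0.0996, 0.072]
tool_rot: [-1.238, -1.16, 1.162]
ft_force: [-0.2, 0.3, -0.0]
opening: 0.0002
t: 11.65
tcp_pos: [0.5985, 0.0998, 0.0724]
tool_rot: [-1.239, -1.161, 1.161]
ft_force: [-0.2, 0.3, -0.1]
opening: -0.0003
[ 0.08122921 -0.08441213]
```

```bash
for k in 1 2 3; do python3 -m crank '{"delta_pos":[[0,0,0.25],[0,0,0]],"roll":[0,0]}' | grep -E "tcp_pos|ft"; done
python3 -c "
from h import *
print(toch(sensors.state()['tcp_pos']))"
```

```text
tcp_pos: [0.5982, 0.0998, 0.0726]
ft_force: [8.5, 0.1, -5.2]
tcp_pos: [0.5983, 0.0997, 0.0728]
ft_force: [16.2, 0.5, -10.9]
tcp_pos: [0.5983, 0.0997, 0.073]
ft_force: [24.7, 0.4, -17.6]
[ 0.08104098 -0.08450263]
```

```bash
python3 -m crank '{"delta_pos":[[0,0,-1.5],[0,0,-1.5],[0,-3,0],[0,-4,0],[0,-4,0],[-4,0,2],[-4,0,2],[-4,0,2],[-4,0,0],[0,0,0],[0,0,0]],"roll":[0,0,0,0,0,0,0,0,0,0,0]}' 0.2
python3 -c "
from h import *
c=cam('top');packs(c,box=(297,160,400,272))
s=cam('scene');packs(s,box=(190,200,315,320))
save(s,'s5.png',(180,110,400,330),3)
save(c,'t5.png',(140,150,400,275),3)
print(sensors.state()['opening'])
"
```

```text
t: 13.35
tcp_pos: [0.5506, -0.0578, 0.1823]
tool_rot: [-1.24, -1.16, 1.159]
ft_force: [-0.8, 0.3, -0.1]
opening: 0.0515
px [369. 192.] n 193 z 0.0567 c,l,w,ang [ 0.5793 -0.2661] 76.8293 18.271 -6.0245
px [374. 237.] n 201 z 0.0567 c,l,w,ang [ 0.4559 -0.2747] 77.4571 18.3898 -5.2934
px [347. 238.] n 192 z 0.0565 c,l,w,ang [ 0.4547 -0.2002] 77.5999 18.6873 -5.8051
px [235. 243.] n 147 z 0.0586 c,l,w,ang [ 0.4571 -0.2023] 79.5666 19.9391 -4.0831
px [277. 251.] n 153 z 0.0582 c,l,w,ang [ 0.5917 -0.1583] 78.2474 20.1976 -0.7368
px [223. 261.] n 151 z 0.0586 c,l,w,ang [ 0.4576 -0.2758] 77.7351 19.3094 -5.7259
px [257. 277.] n 158 z 0.0587 c,l,w,ang [ 0.5835 -0.2675] 77.7586 19.8226 -4.1817
0.05142762440179554
```

View pics/s5.png

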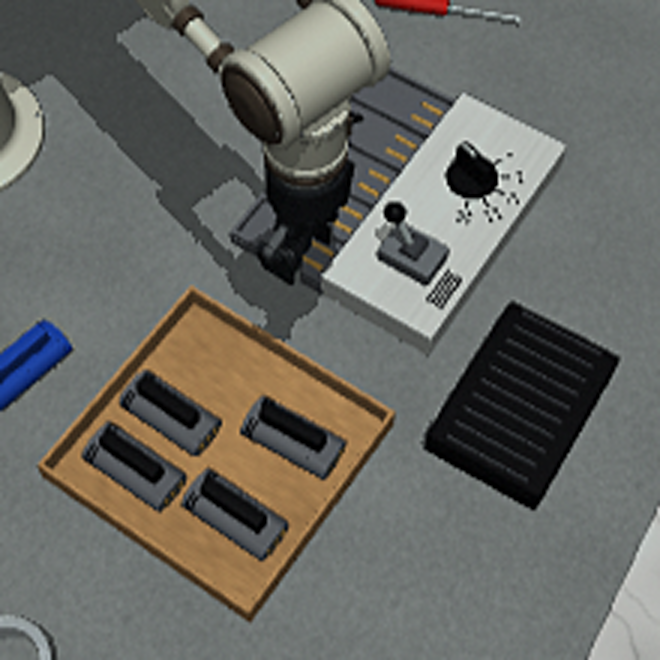

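View pics/t5.png

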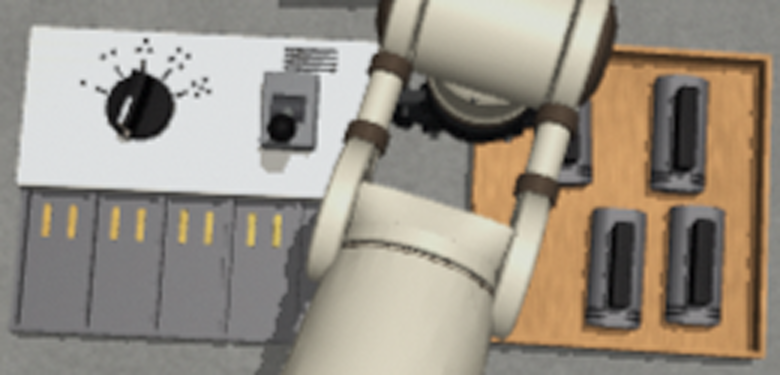

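```bash
python3 -c "
from h import *
plan([.590,-.1577],.100,89)"
```

```text
tcp [ 0.5509 -0.0565  0.2192] jaw 86.32 tilt y [-2.e-04  6.e-04 -1.e+00] d_tool cm [-9.85 11.92 -4.55] roll deg -2.68 or 177.32 q6 -1.828 after-roll d: [-10.06  11.92  -4.09]
```

```bash
python3 -m crank '{"delta_pos":[[0,0,0],[-3.5,0,-1.3],[-3.5,3,-1.4],[-3.1,4,-1.4],[0,3,0],[0,1.9,0],[0,0,0],[0,0,0]],"roll":[-2.7,0,0,0,0,0,0,0]}'
python3 -c "
from h import *
plan([.590,-.1577],.041,89)
c=cam('scene');save(c,'g1.png',(200,160,330,290),5)"
```

```text
t: 14.25
tcp_pos: [0.5898, -0.1566, 0.0655]
tool_rot: [-1.217, -1.197, 1.197]
ft_force: [-0.2, 0.1, -0.0]
opening: 0.0513
tcp [ 0.5898 -0.1566  0.1025] jaw 89.07 tilt y [-0.e+00  2.e-04 -1.e+00] d_tool cm [-0.11  6.15 -0.02] roll deg 0.07 or -179.93 q6 -2.012 after-roll d: [-0.11  6.15 -0.02]
```

View pics/g1.png

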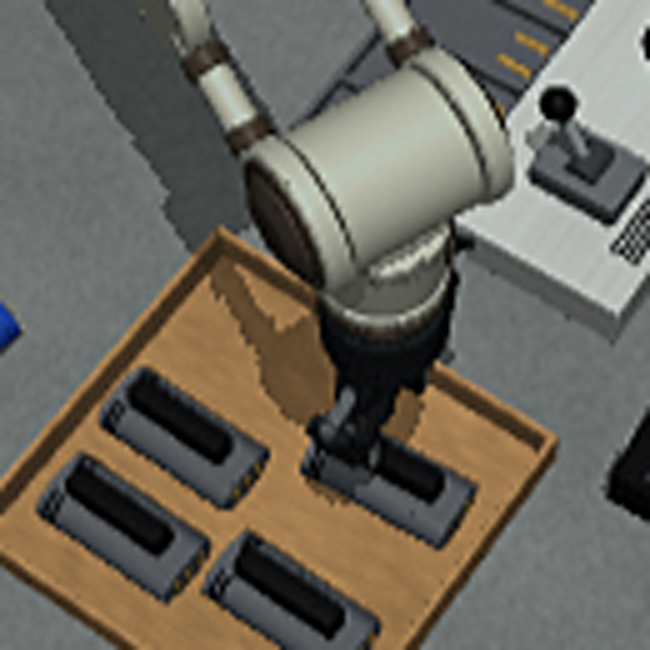

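```bash
python3 -m crank '{"delta_pos":[[-0.1,2,0],[0,2,0],[0,1.5,0],[0,0.6,0],[0,0,0],[0,0,0]],"roll":[0,0,0,0,0,0]}'
python3 -m crank '{"delta_pos":[[0,0,0],[0,0,0],[0,0,0],[0,0,0],[0,0,0],[0,0,0]],"roll":[0,0,0,0,0,0]}' -1
```

```text
t: 14.9
tcp_pos: [0.5902, -0.159, 0.0053]
tool_rot: [-1.219, -1.197, 1.196]
ft_force: [-0.3, 1.1, -0.2]
opening: 0.0515
t: 15.5
tcp_pos: [0.59, -0.1588, 0.0052]
tool_rot: [-1.219, -1.197, 1.196]
ft_force: [-1.0, 1.9, 6.4]
opening: 0.0166
```

```bash
python3 -m crank '{"delta_pos":[[0,-1.5,0],[0,-2.5,0],[0,-2.5,0],[0,0,0]],"roll":[0,0,0,0]}'
python3 -c "
from h import *
plan(ch(-.055,.128),.1075,np.degrees(YAW)+90)"
```

```text
t: 15.9
tcp_pos: [0.592, -0.1601, 0.0734]
tool_rot: [-1.225, -1.199, 1.195]
ft_force: [0.6, -0.7, -2.4]
opening: 0.0166
tcp [ 0.592  -0.1601  0.1104] jaw 88.98 tilt y [ 0.0067 -0.0036 -1.    ] d_tool cm [47.86  0.05 12.42] roll deg 2.7 or -177.3 q6 -2.014 after-roll d: [47.22  0.05 14.67]
```

```bash
python3 -m crank '{"delta_pos":[[0,0,3],[0,0,3.5],[0,0,3.5],[1,0,3],[2.5,0,1.7],[3,0,0],[3,0,0],[3,0,0],[3,0,0],[3,0,0],[3,0,0],[3,0,0],[3,0,0],[3,0,0],[3,0,0],[3,0,0],[3,0,0],[2,0,0],[0,0,0],[0,0,0]],"roll":[2.7,0,0,0,0,0,0,0,0,0,0,0,0,0,0,0,0,0,0,0]}'
python3 -c "
from h import *
plan(ch(-.055,.128),.054,np.degrees(YAW)+90)"
```

```text
t: 17.9
tcp_pos: [0.4685, 0.2631, 0.0679]
tool_rot: [-1.238, -1.16, 1.164]
ft_force: [0.2, -0.1, -2.7]
opening: 0.0168
tcp [0.4685 0.2631 0.1049] jaw 86.33 tilt y [-0.0021 -0.0012 -1.    ] d_tool cm [ 5.79  5.08 -0.42] roll deg 0.06 or -179.94 q6 -1.219 after-roll d: [ 5.79  5.08 -0.42]
```

```bash
python3 -m crank '{"delta_pos":[[2.5,0,-0.2],[2.3,0,-0.2],[1,0,0],[0,0,0],[0,0,0]],"roll":[0,0,0,0,0]}'
python3 -c "
from h import *
plan(ch(-.055,.128),.054,np.degrees(YAW)+90)
c=cam('scene');save(c,'p1.png',(220,90,350,220),5);c=cam('top');save(c,'p1t.png',(120,150,280,280),4)"
```

```text
t: 18.4
tcp_pos: [0.4769, 0.32, 0.0687]
tool_rot: [-1.239, -1.16, 1.162]
ft_force: [-0.4, -0.5, -2.6]
opening: 0.0164
tcp [0.4769 0.32   0.1057] jaw 86.26 tilt y [-0.0011 -0.0012 -1.    ] d_tool cm [0.07 5.17 0.06] roll deg -0.02 or 179.98 q6 -1.124 after-roll d: [0.07 5.17 0.06]
```

View pics/p1.png

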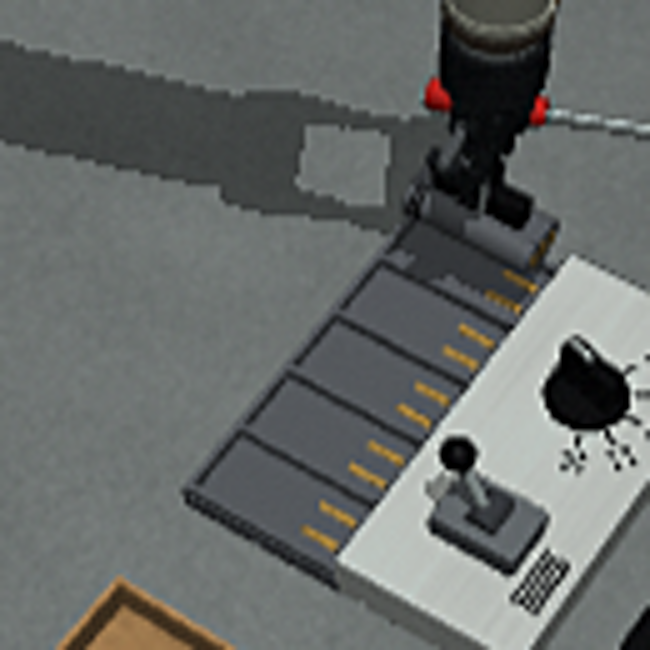

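View pics/p1t.png

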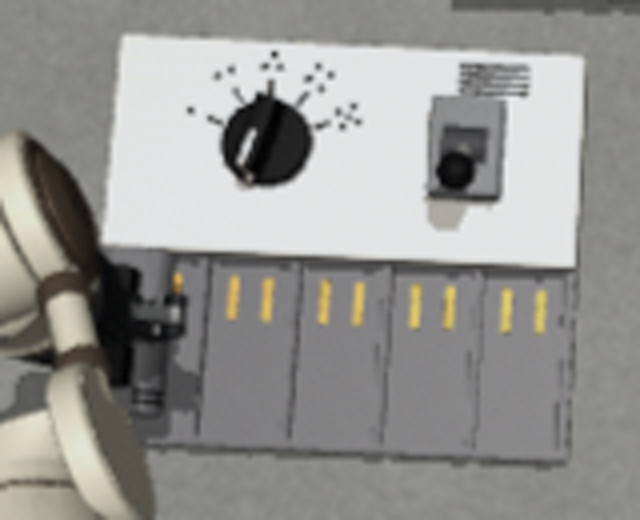

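```bash
python3 -m crank '{"delta_pos":[[0.1,1.5,0],[0,1.5,0],[0,1,0],[0,0.5,0],[0,0.3,0],[0,0,0]],"roll":[0,0,0,0,0,0]}'
python3 -m crank '{"delta_pos":[[0,0.2,0],[0,0.1,0],[0,0,0]],"roll":[0,0,0]}'
python3 -c "
from h import *
plan(ch(-.055,.128),.054,np.degrees(YAW)+90)"
```

```text
t: 19.1
tcp_pos: [0.4772, 0.3221, 0.0208]
tool_rot: [-1.239, -1.161, 1.162]
ft_force: [0.3, 0.7, -3.3]
opening: 0.0166
t: 19.4
tcp_pos: [0.4775, 0.3223, 0.0184]
tool_rot: [-1.239, -1.162, 1.161]
ft_force: [-0.5, 0.7, -2.7]
opening: 0.0169
tcp [0.4775 0.3223 0.0554] jaw 86.28 tilt y [ 3.e-04  1.e-04 -1.e+00] d_tool cm [-0.17  0.14  0.11] roll deg 0.0 or -180.0 q6 -1.122 after-roll d: [-0.17  0.14  0.11]
```

```bash
python3 -m crank '{"delta_pos":[[-0.15,0,0.1],[0,0.15,0],[0,0.1,0],[0,0,0]],"roll":[0,0,0,0]}'
python3 -m crank '{"delta_pos":[[0,0.1,0],[0,0,0]],"roll":[0,0]}'
```

```text
t: 19.8
tcp_pos: [0.4761, 0.3206, 0.0155]
tool_rot: [-1.239, -1.161, 1.161]
ft_force: [-0.8, 0.6, -1.9]
opening: 0.0165
t: 20.0
tcp_pos: [0.4763, 0.3208, 0.0152]
tool_rot: [-1.239, -1.161, 1.161]
ft_force: [-2.6, -0.6, 2.5]
opening: 0.0169
```

```bash
python3 -m crank '{"delta_pos":[[0,0,0],[0,0,0],[0,0,0],[0,-1,0],[0,-3,0],[0,-4,0],[0,-3,0],[-4,0,0],[-5,0,0],[-5,0,0],[-5,0,0],[-4,0,0],[0,0,0]],"roll":[0,0,0,0,0,0,0,0,0,0,0,0,0]}' 0.2
python3 -c "
from h import *
c=cam('scene');save(c,'p2.png',(220,90,350,220),5);packs(c,.05,.085,(190,90,350,320));c=cam('top');save(c,'p2t.png',(120,150,400,280),2.8);packs(c,.05,.085,(140,160,400,272))"
```

```text
t: 21.3
tcp_pos: [0.4617, 0.0872, 0.1257]
tool_rot: [-1.244, -1.158, 1.157]
ft_force: [-0.1, 0.5, 0.9]
opening: 0.0509
px [315. 137.] n 133 z 0.067 c,l,w,ang [0.4789 0.3191] 76.0452 20.3881 -2.4263
px [336. 168.] n 140 z 0.0578 c,l,w,ang [0.615  0.2276] 59.0444 40.4953 13.6065
px [317. 191.] n 70 z 0.0752 c,l,w,ang [0.5944 0.1025] 48.4123 34.5334 -16.9661
px [317. 199.] n 64 z 0.0592 c,l,w,ang [0.6142 0.081 ] 80.1505 37.6241 29.0719
px [235. 243.] n 134 z 0.0589 c,l,w,ang [ 0.4571 -0.2021] 77.7808 19.5874 -5.6549
px [223. 261.] n 135 z 0.0589 c,l,w,ang [ 0.459  -0.2755] 78.9198 20.1586 -6.019
px [257. 277.] n 147 z 0.0589 c,l,w,ang [ 0.5827 -0.2675] 77.1579 20.0571 -4.7144
px [187. 185.] n 207 z 0.0541 c,l,w,ang [0.6093 0.2391] 55.3843 54.4422 88.8747
px [369. 192.] n 178 z 0.0571 c,l,w,ang [ 0.5802 -0.2665] 77.686 17.7434 -5.5024
px [154. 234.] n 230 z 0.0671 c,l,w,ang [0.4757 0.3212] 76.771 18.5252 -3.4525
px [374. 237.] n 191 z 0.0571 c,l,w,ang [ 0.4557 -0.2747] 77.8879 18.1547 -6.2058
px [347. 238.] n 182 z 0.0576 c,l,w,ang [ 0.4541 -0.2008] 77.3107 17.8374 -6.4234
```

View pics/p2.png

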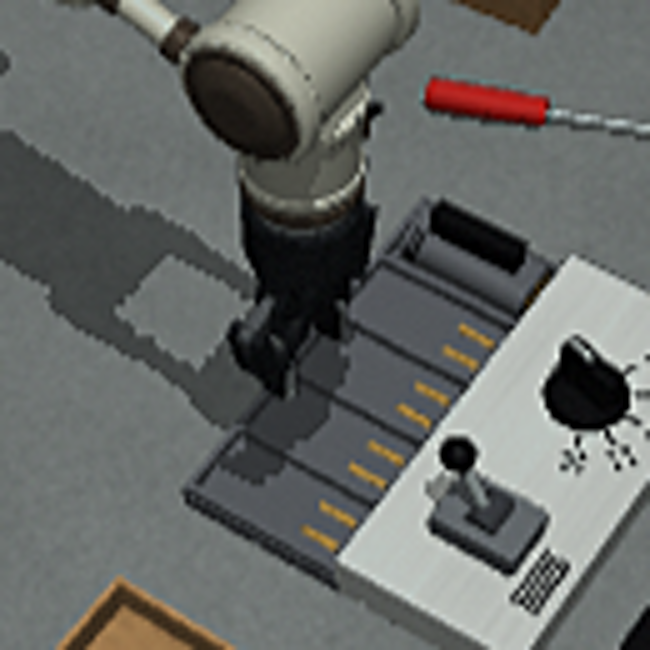

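View pics/p2t.png

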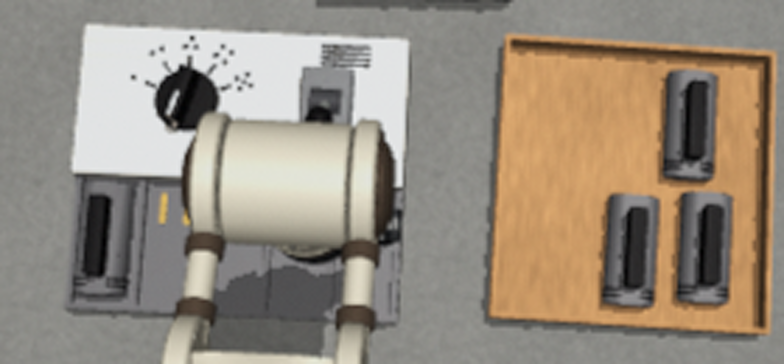

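```bash
python3 -c "
from h import *
print(toch([.4773,.3202]))
plan([.4557,-.2012],.105,84.5)"
```

```text
[-0.05400621  0.12766166]
tcp [0.4618 0.0907 0.1625] jaw 86.15 tilt y [ 1.4e-03  3.0e-04 -1.0e+00] d_tool cm [-29.16   5.74  -1.35] roll deg 1.65 or -178.35 q6 -1.568 after-roll d: [-29.11   5.74  -2.19]
```

```bash
python3 -m crank '{"delta_pos":[[-3,0,0],[-4,0,0],[-4,0,-0.5],[-4,0,-0.5],[-4,0,-0.5],[-4,1,-0.4],[-4,2,-0.3],[-2.1,2.7,0],[0,0,0],[0,0,0]],"roll":[1.6,0,0,0,0,0,0,0,0,0]}'
python3 -c "
from h import *
plan([.4557,-.2012],.042,84.5)"
```

```text
t: 22.4
tcp_pos: [0.4574, -0.1994, 0.0676]
tool_rot: [-1.25, -1.141, 1.141]
ft_force: [0.3, 0.4, 0.2]
opening: 0.0509
tcp [ 0.4574 -0.1994  0.1046] jaw 84.72 tilt y [-7.0e-04  1.3e-03 -1.0e+00] d_tool cm [-0.2   6.26  0.15] roll deg 0.22 or -179.78 q6 -2.133 after-roll d: [-0.2   6.26  0.15]
```

```bash
python3 -m crank '{"delta_pos":[[-0.15,2,0.15],[0,2,0],[0,1.5,0],[0,0.7,0],[0,0,0],[0,0,0]],"roll":[0,0,0,0,0,0]}'
python3 -m crank '{"delta_pos":[[0,0,0],[0,0,0],[0,0,0],[0,0,0],[0,0,0],[0,-1.5,0],[0,-2.5,0],[0,-2.5,0],[0,0,0],[0,0,0]],"roll":[0,0,0,0,0,0,0,0,0,0]}' -1
python3 -c "
from h import *
plan(ch(-.055,.064),.107,np.degrees(YAW)+90);print(sensors.state()['opening'])"
```

```text
t: 23.0
tcp_pos: [0.4566, -0.2019, 0.007]
tool_rot: [-1.253, -1.142, 1.141]
ft_force: [0.2, -0.0, -0.1]
opening: 0.051
t: 24.0
tcp_pos: [0.4551, -0.2019, 0.0701]
tool_rot: [-1.252, -1.14, 1.14]
ft_force: [-0.3, -0.6, -3.4]
opening: 0.0167
tcp [ 0.4551 -0.2019  0.1071] jaw 84.67 tilt y [-2.e-04  1.e-04 -1.e+00] d_tool cm [4.582e+01 1.000e-02 2.560e+00] roll deg -1.61 or 178.39 q6 -2.138 after-roll d: [4.588e+01 1.000e-02 1.280e+00]
0.016701866793159378
```

```bash
python3 -m crank '{"delta_pos":[[1.5,0,0.5],[2.5,0,0.8],[3,0,0],[3,0,0],[3,0,0],[3,0,0],[3,0,0],[3,0,0],[3,0,0],[3,0,0],[3,0,0],[3,0,0],[3,0,0],[3,0,0],[3,0,0],[2,0,0],[0.9,0,0],[0,0,0],[0,0,0]],"roll":[-1.6,0,0,0,0,0,0,0,0,0,0,0,0,0,0,0,0,0,0]}'
python3 -c "
from h import *
plan(ch(-.055,.064),.055,np.degrees(YAW)+90);print(sensors.state()['opening'])"
```

```text
t: 25.9
tcp_pos: [0.4718, 0.2563, 0.0698]
tool_rot: [-1.239, -1.16, 1.163]
ft_force: [0.1, -0.7, -3.2]
opening: 0.0166
tcp [0.4718 0.2563 0.1068] jaw 86.3 tilt y [-0.0018 -0.001  -1.    ] d_tool cm [ 0.06  5.18 -0.05] roll deg 0.02 or -179.98 q6 -1.233 after-roll d: [ 0.06  5.18 -0.05]
0.016618754785802735
```

```bash
python3 -m crank '{"delta_pos":[[0,1.5,0],[0,1.5,0],[0,1,0],[0,0.5,0],[0,0.3,0],[0,0,0]],"roll":[0,0,0,0,0,0]}'
python3 -c "
from h import *
plan(ch(-.055,.064),.055,np.degrees(YAW)+90)
c=cam('scene');save(c,'p3.png',(230,90,360,220),5)"
```

```text
t: 26.5
tcp_pos: [0.4726, 0.2569, 0.0223]
tool_rot: [-1.239, -1.161, 1.161]
ft_force: [-0.1, -0.9, -2.2]
opening: 0.0164
tcp [0.4726 0.2569 0.0593] jaw 86.27 tilt y [-6.e-04 -2.e-04 -1.e+00] d_tool cm [-0.02  0.43  0.04] roll deg -0.01 or 179.99 q6 -1.233 after-roll d: [-0.02  0.43  0.04]
```

View pics/p3.png

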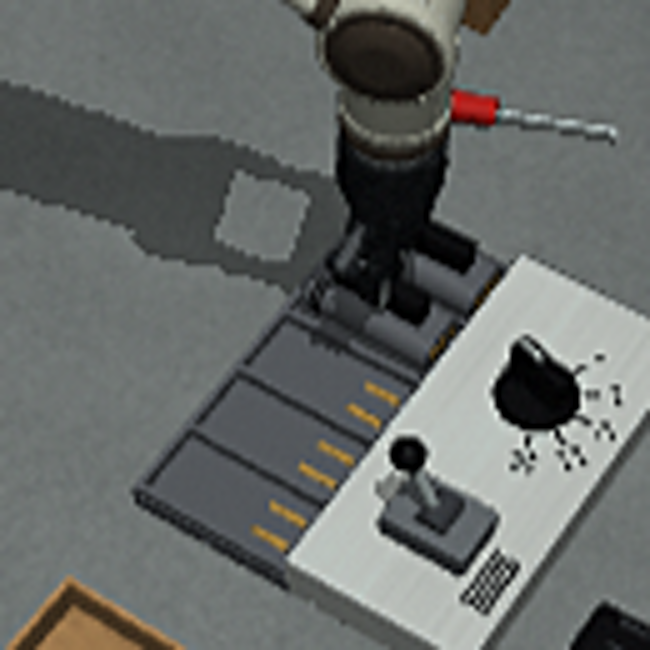

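```bash
python3 -m crank '{"delta_pos":[[0,0.3,0],[0,0.15,0],[0,0,0]],"roll":[0,0,0]}'
python3 -m crank '{"delta_pos":[[0,0.15,0],[0,0,0]],"roll":[0,0]}'
```

```text
t: 26.85
tcp_pos: [0.4726, 0.257, 0.0181]
tool_rot: [-1.239, -1.161, 1.161]
ft_force: [-0.2, -0.1, -2.9]
opening: 0.0165
t: 27.05
tcp_pos: [0.4728, 0.2571, 0.0168]
tool_rot: [-1.239, -1.161, 1.161]
ft_force: [1.0, 0.8, -2.6]
opening: 0.0166
```

```bash
python3 -m crank '{"delta_pos":[[0,0.1,0],[0,0,0]],"roll":[0,0]}'
python3 -m crank '{"delta_pos":[[0,0.1,0],[0,0,0]],"roll":[0,0]}'
```

```text
t: 27.25
tcp_pos: [0.4728, 0.2572, 0.0167]
tool_rot: [-1.239, -1.161, 1.161]
ft_force: [-3.2, -0.8, 5.1]
opening: 0.0167
t: 27.45
tcp_pos: [0.4729, 0.2572, 0.0167]
tool_rot: [-1.239, -1.161, 1.162]
ft_force: [-6.9, -1.9, 11.8]
opening: 0.0164
```

Seated. Release, rise, return over the carton for the next pack.

```bash
python3 -m crank '{"delta_pos":[[0,-0.1,0],[0,0,0],[0,0,0],[0,-1,0],[0,-3,0],[0,-4,0],[0,-2,0],[-4,0,0],[-5,0,0],[-5,0,0],[-5,0,0],[-5,0,0],[-4,0,0],[-4,0,0],[0,0,0],[0,0,0]],"roll":[0,0,0,0,0,0,0,0,0,0,0,0,0,0,0,0]}' 0.2
python3 -c "
from h import *
c=cam('scene');packs(c,.05,.085,(190,90,330,320));c=cam('top');save(c,'p4t.png',(120,150,400,280),2.8);packs(c,.05,.085,(140,160,400,272))
plan([.4569,-.2752],.105,84.5)"
```

```text
t: 29.05
tcp_pos: [0.452, -0.0628, 0.1162]
tool_rot: [-1.241, -1.16, 1.159]
ft_force: [-0.5, 0.1, -0.4]
opening: 0.0516
px [315. 136.] n 129 z 0.0669 c,l,w,ang [0.4788 0.3188] 76.6158 23.0359 -3.2939
px [306. 147.] n 131 z 0.068 c,l,w,ang [0.4735 0.2573] 79.0355 22.5883 -3.7448
px [317. 191.] n 70 z 0.075 c,l,w,ang [0.5936 0.1011] 46.8188 34.476 -3.9588
px [223. 261.] n 136 z 0.0594 c,l,w,ang [ 0.459  -0.2757] 78.9739 18.5245 -5.2024
px [257. 277.] n 142 z 0.0601 c,l,w,ang [ 0.5832 -0.2682] 76.622 19.7794 -7.5277
px [187. 186.] n 210 z 0.0537 c,l,w,ang [0.6092 0.2389] 55.9474 54.2097 -89.8851
px [369. 192.] n 186 z 0.0569 c,l,w,ang [ 0.5799 -0.2667] 77.8013 18.2367 -5.5625
px [154. 234.] n 230 z 0.0677 c,l,w,ang [0.4756 0.3211] 77.2845 18.9549 -4.1416
px [178. 235.] n 223 z 0.0674 c,l,w,ang [0.4713 0.258 ] 76.3233 19.2577 -3.7692
px [374. 237.] n 191 z 0.0571 c,l,w,ang [ 0.4555 -0.2751] 77.1038 18.654 -5.9905
tcp [ 0.452  -0.0614  0.1529] jaw 86.33 tilt y [ 1.e-04  4.e-04 -1.e+00] d_tool cm [-21.3    4.78  -1.86] roll deg 1.83 or -178.17 q6 -1.908 after-roll d: [-21.23   4.78  -2.54]
```

View pics/p4t.png

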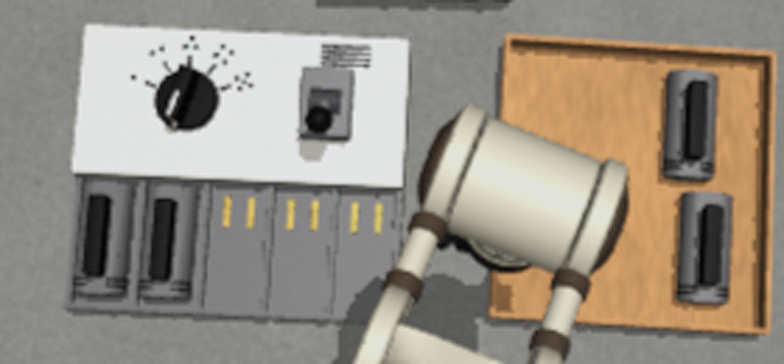

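```bash
python3 -m crank '{"delta_pos":[[-3,0,0],[-4,0,-0.5],[-4,0,-0.7],[-4,1,-0.7],[-4,2,-0.6],[-2.2,1.8,0],[0,0,0],[0,0,0],[0,0,0]],"roll":[1.8,0,0,0,0,0,0,0,0]}'
python3 -c "
from h import *
plan([.457,-.2754],.042,84.4)"
```

```text
t: 30.05
tcp_pos: [0.4582, -0.2744, 0.0685]
tool_rot: [-1.253, -1.14, 1.139]
ft_force: [0.6, 0.2, 0.4]
opening: 0.0515
tcp [ 0.4582 -0.2744  0.1055] jaw 84.6 tilt y [ 8.e-04 -3.e-04 -1.e+00] d_tool cm [-0.11  6.35  0.12] roll deg 0.2 or -179.8 q6 -2.243 after-roll d: [-0.11  6.35  0.12]
```

```bash
python3 -m crank '{"delta_pos":[[-0.1,2,0.1],[0,2,0],[0,1.6,0],[0,0.7,0],[0,0,0],[0,0,0]],"roll":[0,0,0,0,0,0]}'
python3 -m crank '{"delta_pos":[[0,0,0],[0,0,0],[0,0,0],[0,0,0],[0,0,0],[0,-1.5,0],[0,-2.5,0],[0,-2.5,0],[0,0,0],[0,0,0]],"roll":[0,0,0,0,0,0,0,0,0,0]}' -1
python3 -c "
from h import *
plan(ch(-.055,0),.107,np.degrees(YAW)+90);print(sensors.state()['opening'])"
```

```text
t: 30.65
tcp_pos: [0.4571, -0.2768, 0.0058]
tool_rot: [-1.255, -1.139, 1.139]
ft_force: [0.0, -0.0, -0.0]
opening: 0.0515
t: 31.65
tcp_pos: [0.4562, -0.2769, 0.0698]
tool_rot: [-1.254, -1.138, 1.138]
ft_force: [0.0, 0.1, -3.7]
opening: 0.0166
tcp [ 0.4562 -0.2769  0.1068] jaw 84.47 tilt y [ 4.e-04 -6.e-04 -1.e+00] d_tool cm [46.87 -0.05  3.35] roll deg -1.8 or 178.2 q6 -2.246 after-roll d: [46.95 -0.05  1.87]
0.016556268457290683
```

```bash
python3 -m crank '{"delta_pos":[[1.5,0,0.9],[2.5,0,1],[3,0,0],[3,0,0],[3,0,0],[3,0,0],[3,0,0],[3,0,0],[3,0,0],[3,0,0],[3,0,0],[3,0,0],[3,0,0],[3,0,0],[3,0,0],[2.5,0,0],[1.4,0,0],[0,0,0],[0,0,0]],"roll":[-1.8,0,0,0,0,0,0,0,0,0,0,0,0,0,0,0,0,0,0]}'
python3 -m crank '{"delta_pos":[[0,1.5,0],[0,1.5,0],[0,1,0],[0,0.5,0],[0,0.3,0],[0,0,0]],"roll":[0,0,0,0,0,0]}'
python3 -c "
from h import *
plan(ch(-.055,0),.055,np.degrees(YAW)+90);print(sensors.state()['opening'])
c=cam('scene');save(c,'p5.png',(230,90,360,220),5)"
```

```text
t: 33.55
tcp_pos: [0.4675, 0.192, 0.0688]
tool_rot: [-1.239, -1.16, 1.163]
ft_force: [0.3, -0.4, -1.3]
opening: 0.0164
t: 34.15
tcp_pos: [0.4683, 0.1925, 0.0217]
tool_rot: [-1.239, -1.161, 1.161]
ft_force: [0.4, -0.3, -2.0]
opening: 0.0166
tcp [0.4683 0.1925 0.0587] jaw 86.26 tilt y [-1.e-04 -1.e-04 -1.e+00] d_tool cm [0.04 0.37 0.03] roll deg -0.02 or 179.98 q6 -1.354 after-roll d: [0.04 0.37 0.03]
0.016618430142524766
```

View pics/p5.png

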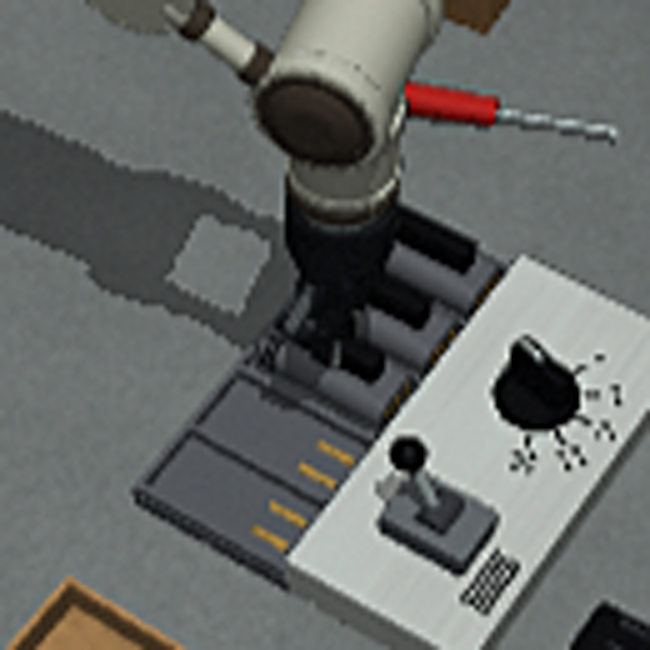

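```bash
python3 -m crank '{"delta_pos":[[0,0.3,0],[0,0.2,0],[0,0,0]],"roll":[0,0,0]}'
python3 -m crank '{"delta_pos":[[0,0.15,0],[0,0,0]],"roll":[0,0]}'
```

```text
t: 34.5
tcp_pos: [0.468, 0.1928, 0.0165]
tool_rot: [-1.239, -1.161, 1.162]
ft_force: [0.3, -0.5, -2.4]
opening: 0.0169
t: 34.7
tcp_pos: [0.4685, 0.1929, 0.0157]
tool_rot: [-1.239, -1.162, 1.161]
ft_force: [-1.9, 0.0, 2.3]
opening: 0.0165
```

```bash
python3 -m crank '{"delta_pos":[[0,0.05,0],[0,0,0],[0,0,0],[0,0,0],[0,-1,0],[0,-3,0],[0,-4,0],[0,-2,0],[-4,0,0],[-5,0,0],[-5,0,0],[-5,0,0],[-5,0,0],[0,0,0],[0,0,0]],"roll":[0,0,0,0,0,0,0,0,0,0,0,0,0,0,0]}' 0.2
python3 -c "
from h import *
c=cam('scene');packs(c,.05,.085,(190,90,330,320));c=cam('top');save(c,'p6t.png',(120,150,400,280),2.8);packs(c,.05,.085,(140,160,400,272))
plan([.5815,-.267],.105,84.5)"
```

```text
t: 36.2
tcp_pos: [0.4528, -0.0476, 0.1154]
tool_rot: [-1.241, -1.16, 1.158]
ft_force: [-0.2, -0.1, 0.5]
opening: 0.0508
px [315. 136.] n 129 z 0.0676 c,l,w,ang [0.4805 0.3186] 77.9965 25.718 -0.0869
px [306. 148.] n 136 z 0.0676 c,l,w,ang [0.4735 0.258 ] 78.0792 26.6745 -4.3829
px [297. 159.] n 140 z 0.0669 c,l,w,ang [0.4696 0.1924] 78.3215 21.488 -3.1961
px [317. 191.] n 71 z 0.0751 c,l,w,ang [0.5933 0.0999] 47.0184 34.5919 -10.3491
px [257. 277.] n 144 z 0.0592 c,l,w,ang [ 0.5834 -0.2676] 75.7178 19.3168 -5.7401
px [187. 186.] n 218 z 0.0536 c,l,w,ang [0.6087 0.238 ] 57.9689 53.0218 -86.7952
px [369. 192.] n 185 z 0.057 c,l,w,ang [ 0.58   -0.2664] 77.5198 18.4153 -5.8171
px [154. 234.] n 233 z 0.0674 c,l,w,ang [0.4756 0.3215] 77.2005 20.2324 -4.4939
px [178. 235.] n 225 z 0.0675 c,l,w,ang [0.4712 0.2578] 76.2302 18.5637 -3.7117
px [201. 236.] n 209 z 0.0672 c,l,w,ang [0.467  0.1941] 76.0934 18.8303 -3.6933
tcp [ 0.4527 -0.0457  0.152 ] jaw 86.33 tilt y [ 1.e-04  4.e-04 -1.e+00] d_tool cm [-21.26   4.69 -14.27] roll deg 1.83 or -178.17 q6 -1.875 after-roll d: [-20.79   4.69 -14.94]
```

View pics/p6t.png

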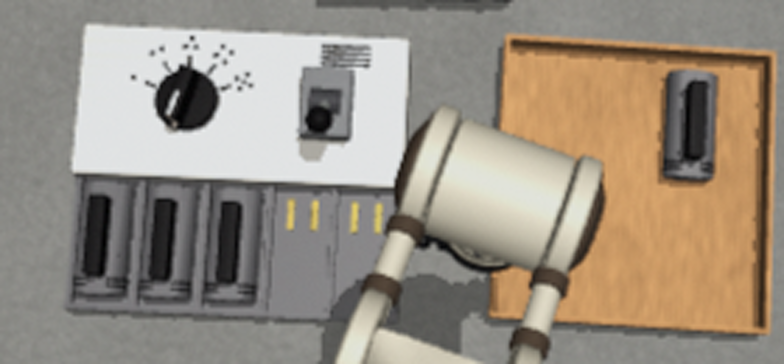

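```bash
python3 -m crank '{"delta_pos":[[-2,0,-1.5],[-3,0,-2],[-3,0,-2.2],[-3,0,-2.3],[-3,0,-2.3],[-3,1,-2.3],[-2.5,2,-1.7],[-1.3,1.7,-0.6],[0,0,0],[0,0,0],[0,0,0]],"roll":[1.8,0,0,0,0,0,0,0,0,0,0]}'
python3 -c "
from h import *
plan([.5815,-.267],.042,84.4)"
```

```text
t: 37.4
tcp_pos: [0.5824, -0.2661, 0.0689]
tool_rot: [-1.253, -1.14, 1.139]
ft_force: [-0.1, 0.9, -0.2]
opening: 0.0511
tcp [ 0.5824 -0.2661  0.1059] jaw 84.6 tilt y [ 1.1e-03 -4.0e-04 -1.0e+00] d_tool cm [-0.09  6.39  0.09] roll deg 0.2 or -179.8 q6 -2.094 after-roll d: [-0.09  6.39  0.09]
```

```bash
python3 -m crank '{"delta_pos":[[-0.05,2,0.1],[0,2,0],[0,1.6,0],[0,0.7,0],[0,0,0],[0,0,0]],"roll":[0,0,0,0,0,0]}'
python3 -m crank '{"delta_pos":[[0,0,0],[0,0,0],[0,0,0],[0,0,0],[0,0,0],[0,-1.5,0],[0,-2.5,0],[0,-2.5,0],[0,0,0],[0,0,0]],"roll":[0,0,0,0,0,0,0,0,0,0]}' -1
python3 -c "
from h import *
plan(ch(-.055,-.064),.107,np.degrees(YAW)+90);print(sensors.state()['opening'])"
```

```text
t: 38.0
tcp_pos: [0.5812, -0.2683, 0.0057]
tool_rot: [-1.255, -1.139, 1.138]
ft_force: [0.6, -0.6, -0.2]
opening: 0.0509
t: 39.0
tcp_pos: [0.5805, -0.2682, 0.0697]
tool_rot: [-1.254, -1.138, 1.138]
ft_force: [-0.2, -0.2, -2.2]
opening: 0.0164
tcp [ 0.5805 -0.2682  0.1067] jaw 84.47 tilt y [ 2.e-04 -4.e-04 -1.e+00] d_tool cm [38.41 -0.05 15.43] roll deg -1.8 or 178.2 q6 -2.096 after-roll d: [38.88 -0.05 14.22]
0.01635533976631538
```

```bash
python3 -m crank '{"delta_pos":[[0,0,1.5],[0.5,0,2.5],[1.5,0,3],[2.5,0,3],[3,0,3],[3,0,1.2],[3,0,0],[3,0,0],[3,0,0],[3,0,0],[3,0,0],[3,0,0],[3,0,0],[3,0,0],[2.5,0,0],[1.9,0,0],[0,0,0],[0,0,0]],"roll":[-1.8,0,0,0,0,0,0,0,0,0,0,0,0,0,0,0,0,0]}'
python3 -c "
from h import *
plan(ch(-.055,-.064),.055,np.degrees(YAW)+90);print(sensors.state()['opening'])"
python3 -m crank '{"delta_pos":[[0,1.5,0],[0,1.5,0],[0,1,0],[0,0.5,0],[0,0.3,0],[0,0,0]],"roll":[0,0,0,0,0,0]}'
python3 -c "
from h import *
plan(ch(-.055,-.064),.055,np.degrees(YAW)+90);print(sensors.state()['opening'])
c=cam('scene');save(c,'p7.png',(230,90,360,220),5)"
```

```text
t: 40.8
tcp_pos: [0.4628, 0.1296, 0.0683]
tool_rot: [-1.237, -1.159, 1.164]
ft_force: [0.6, -0.6, -1.4]
opening: 0.0165
tcp [0.4628 0.1296 0.1053] jaw 86.33 tilt y [-2.9e-03 -6.0e-04 -1.0e+00] d_tool cm [-0.04  5.03 -0.12] roll deg 0.06 or -179.94 q6 -1.485 after-roll d: [-0.04  5.03 -0.12]
0.016535241299396805
t: 41.4
tcp_pos: [0.4641, 0.1295, 0.0216]
tool_rot: [-1.239, -1.161, 1.161]
ft_force: [0.4, 0.8, -1.5]
opening: 0.0165
tcp [0.4641 0.1295 0.0586] jaw 86.25 tilt y [-3.e-04 -1.e-04 -1.e+00] d_tool cm [-0.05  0.36  0.02] roll deg -0.02 or 179.98 q6 -1.485 after-roll d: [-0.05  0.36  0.02]
0.016535652973391858
```

View pics/p7.png

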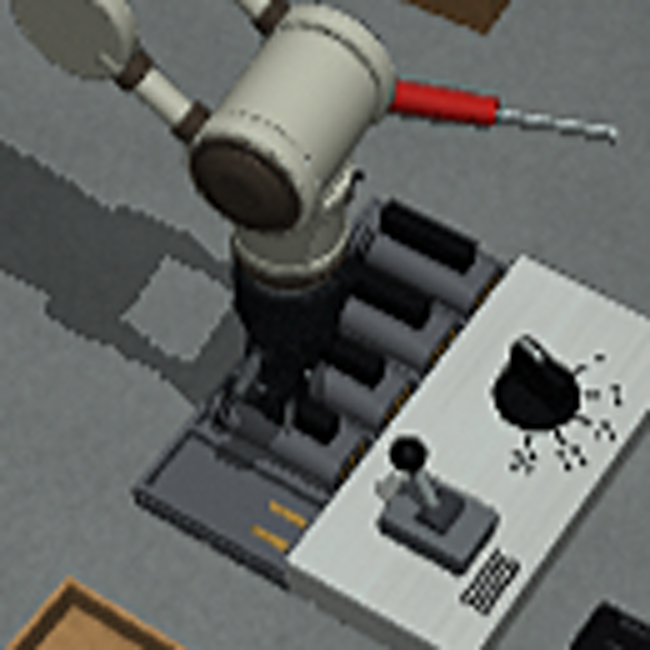

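```bash
python3 -m crank '{"delta_pos":[[0,0.3,0],[0,0.2,0],[0,0,0]],"roll":[0,0,0]}'
python3 -m crank '{"delta_pos":[[0,0.15,0],[0,0,0]],"roll":[0,0]}'
```

```text
t: 41.75
tcp_pos: [0.464, 0.1298, 0.0166]
tool_rot: [-1.239, -1.161, 1.161]
ft_force: [0.1, 0.3, -1.3]
opening: 0.0162
t: 41.95
tcp_pos: [0.4644, 0.1299, 0.0158]
tool_rot: [-1.239, -1.161, 1.161]
ft_force: [-1.6, 0.1, 4.0]
opening: 0.0166
```

```bash
python3 -m crank '{"delta_pos":[[0,0,0],[0,0,0],[0,0,0],[0,-1,0],[0,-3,0],[0,-4,0],[0,-3,0],[-4,0,0],[-5,0,0],[-5,0,0],[-4,0,0],[0,0,0],[0,0,0]],"roll":[0,0,0,0,0,0,0,0,0,0,0,0,0]}' 0.2
python3 -c "
from h import *
c=cam('scene');packs(c,.05,.085,(190,90,330,320));save(c,'q1.png',(180,90,400,330),2.5);c=cam('top');save(c,'q1t.png',(140,150,280,275),5);packs(c,.05,.085,(140,160,400,272))"
```

```text
t: 43.25
tcp_pos: [0.4526, -0.0503, 0.1258]
tool_rot: [-1.241, -1.16, 1.159]
ft_force: [0.6, 0.7, -0.5]
opening: 0.0513
px [315. 137.] n 136 z 0.066 c,l,w,ang [0.4776 0.3185] 77.93 23.0375 -4.0222
px [306. 148.] n 135 z 0.0673 c,l,w,ang [0.4723 0.2555] 79.6518 23.3561 -7.8522
px [297. 159.] n 139 z 0.0679 c,l,w,ang [0.4685 0.1931] 79.5251 23.6185 -3.9446
px [287. 171.] n 139 z 0.0678 c,l,w,ang [0.466  0.1285] 77.3152 22.8909 -5.4741
px [317. 191.] n 71 z 0.076 c,l,w,ang [0.5938 0.1019] 48.1999 30.5307 -15.8325
px [317. 199.] n 64 z 0.0597 c,l,w,ang [0.6147 0.0807] 80.2933 38.9879 29.7514
px [187. 186.] n 224 z 0.0541 c,l,w,ang [0.6089 0.2388] 56.4553 53.549 83.5752
px [154. 234.] n 234 z 0.0672 c,l,w,ang [0.4754 0.3212] 76.421 18.998 -3.8501
px [178. 235.] n 225 z 0.0672 c,l,w,ang [0.471  0.2577] 76.397 19.1578 -3.8321
px [201. 236.] n 210 z 0.0677 c,l,w,ang [0.4671 0.1944] 76.1467 18.8287 -4.0011
px [225. 237.] n 201 z 0.0677 c,l,w,ang [0.463  0.1309] 75.8403 18.3556 -3.8415
```

View pics/q1.png

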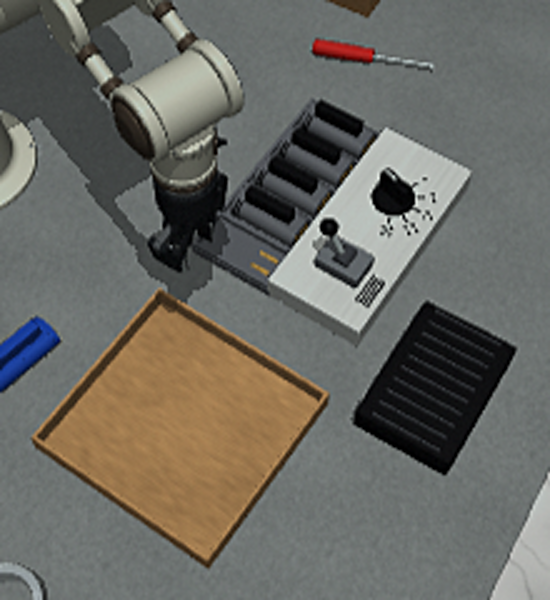

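View pics/q1t.png

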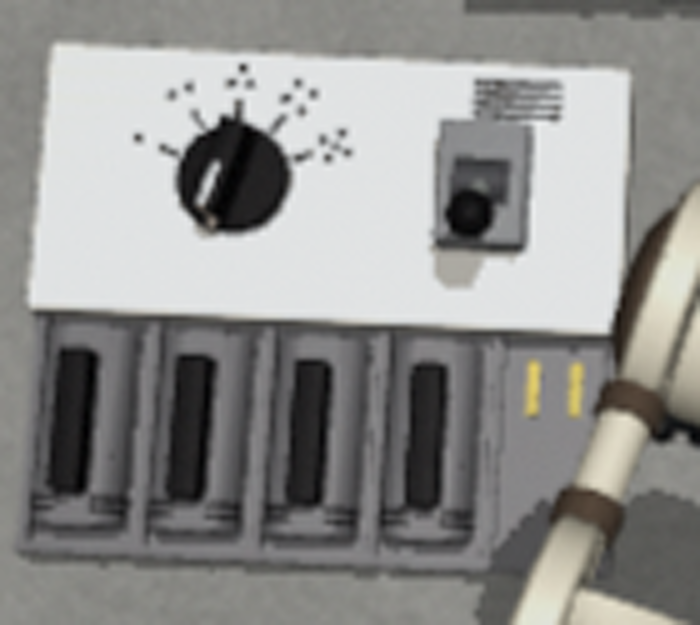

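```bash
cat >> h.py <<'E'
def dial(show=None):
    from scipy.ndimage import map_coordinates
    for n in ("top","scene"):
        c=cam(n); g=c["img"].min(-1).astype(float); best=[]
        for th in np.arange(0,5.01,.02):
            s=0
            for dx in (-.002,0,.002):
              for dy in (-.002,0,.002):
                r=np.linspace(.008,.025,12)
                pts=[[*ch(.086+dx-np.cos(th)*q,.055+dy+np.sin(th)*q),.090] for q in r]
                uv=proj(c,pts); s=max(s,map_coordinates(g,uv[:,::-1].T,order=1).mean()) 
            best.append((s,th))
        best.sort(reverse=True); print(n,"dial best",[(round(a),round(float(b),2)) for a,b in best[:5]])
        if show:
            o=proj(c,[[*ch(.086,.055),.09]])[0].astype(int); save(c,show+n+".png",(o[0]-30,o[1]-30,o[0]+30,o[1]+30),7)
E
python3 -c "
from h import *
dial('d0')"
python3 -c "
import cv2,numpy as np
cv2.imwrite('pics/d0.png',np.hstack([cv2.imread('pics/d0top.png'),cv2.imread('pics/d0scene.png')])[:,:800])"
```

```text
top dial best [(180, 0.3), (180, 0.32), (179, 0.34), (177, 0.28), (177, 0.2)]
scene dial best [(190, 2.34), (190, 2.36), (190, 2.38), (190, 2.32), (189, 2.4)]
```

View pics/d0.png

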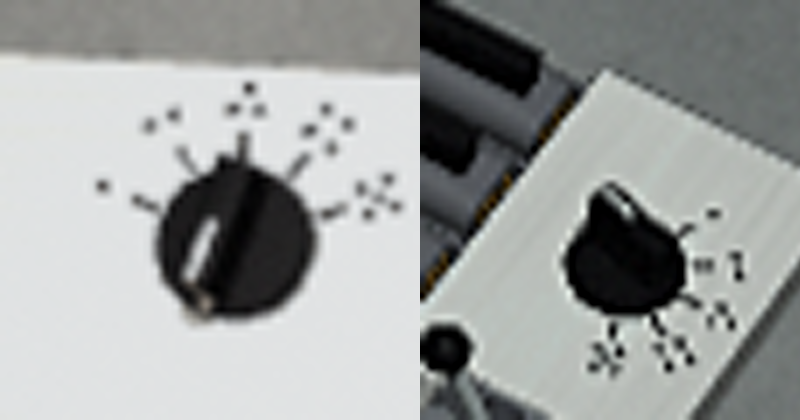

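```bash
python3 -c "
from h import *
print(ch(.086,.055))
plan(ch(.086,.055),.19,np.degrees(YAW)+90-np.degrees(.31))"
```

```text
[0.61229087 0.23859779]
tcp [ 0.4525 -0.0486  0.1623] jaw 86.39 tilt y [-0.e+00  3.e-04 -1.e+00] d_tool cm [ 29.67  -2.77 -14.14] roll deg 17.88 or -162.12 q6 -1.882 after-roll d: [32.57 -2.77 -4.35]
```

```bash
python3 -m crank '{"delta_pos":[[0,-1.4,0],[0,-1.4,0],[0,0,0],[3,0,-0.4],[3,0,-0.4],[3,0,-0.4],[3,0,-0.4],[3,0,-0.4],[3,0,-0.4],[3,0,-0.4],[3,0,-0.4],[3,0,-0.4],[3,0,-0.4],[2.5,0,-0.35],[0,0,0],[0,0,0]],"roll":[6,6,5.9,0,0,0,0,0,0,0,0,0,0,0,0,0]}'
python3 -c "
from h import *
plan(ch(.086,.055),.062,np.degrees(YAW)+90-np.degrees(.31))"
```

```text
t: 45.05
tcp_pos: [0.6119, 0.2374, 0.1527]
tool_rot: [-1.363, -0.928, 0.93]
ft_force: [0.2, 0.5, -0.0]
opening: 0.0516
tcp [0.6119 0.2374 0.1897] jaw 68.52 tilt y [-1.e-03 -5.e-04 -1.e+00] d_tool cm [ 0.14 12.77 -0.  ] roll deg 0.0 or -180.0 q6 -1.009 after-roll d: [ 0.14 12.77 -0.  ]
```

```bash
python3 -m crank '{"delta_pos":[[0.1,3,0],[0,3,0],[0,2.5,0],[0,0,0]],"roll":[0,0,0,0]}'
python3 -c "
from h import *
plan(ch(.086,.055),.062,np.degrees(YAW)+90-np.degrees(.31))
c=cam('scene');save(c,'d1.png',(280,110,400,220),5)"
```

```text
t: 45.45
tcp_pos: [0.6089, 0.2359, 0.0636]
tool_rot: [-1.361, -0.919, 0.933]
ft_force: [-0.5, 0.5, -0.9]
opening: 0.0515
tcp [0.6089 0.2359 0.1006] jaw 68.36 tilt y [-0.0091 -0.002  -1.    ] d_tool cm [ 0.4   3.85 -0.25] roll deg -0.16 or 179.84 q6 -1.008 after-roll d: [ 0.4   3.85 -0.25]
```

View pics/d1.png

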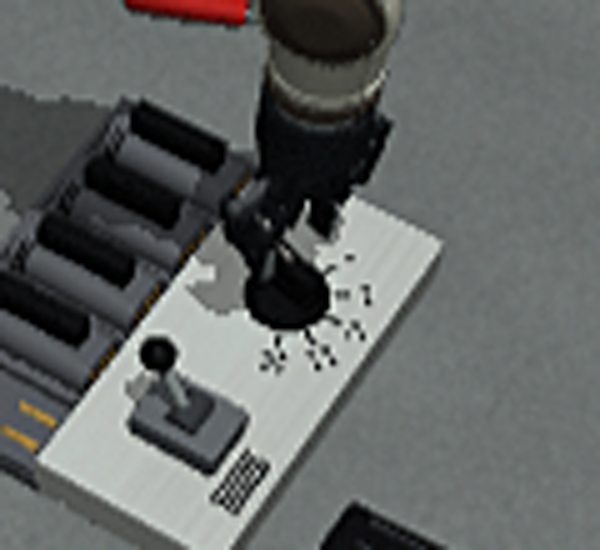

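```bash
python3 -m crank '{"delta_pos":[[0,0,0],[0,2,0],[0,1.5,0],[0,0.7,0],[0,0,0],[0,0,0]],"roll":[0,0,0,0,0,0]}'
python3 -c "
from h import *
plan(ch(.086,.055),.062,np.degrees(YAW)+90-np.degrees(.31))"
python3 -m crank '{"delta_pos":[[0,0,0],[0,0,0],[0,0,0],[0,0,0],[0,0,0]],"roll":[0,0,0,0,0]}' -1
```

```text
t: 46.1
tcp_pos: [0.6135, 0.2373, 0.0269]
tool_rot: [-1.365, -0.928, 0.926]
ft_force: [-0.1, -0.4, 0.4]
opening: 0.0512
tcp [0.6135 0.2373 0.0639] jaw 68.37 tilt y [ 8.e-04  1.e-04 -1.e+00] d_tool cm [0.08 0.19 0.16] roll deg -0.14 or 179.86 q6 -1.008 after-roll d: [0.08 0.19 0.16]
t: 46.6
tcp_pos: [0.6141, 0.2379, 0.0273]
tool_rot: [-1.365, -0.929, 0.925]
ft_force: [2.5, 4.2, 3.3]
opening: 0.0149
```

```bash
python3 -m crank '{"delta_pos":[[0.05,0,0.1],[0,0,0],[0,0,0],[0,0,0],[0,0,0]],"roll":[0,3,5,5,5]}'
python3 -m crank '{"delta_pos":[[0,0,0],[0,0,0],[0,0,0],[0,0,0],[0,0,0],[0,0,0]],"roll":[6,6,6,6,6,0]}'
python3 -c "
from h import *
plan(ch(.086,.055),.062,0)"
```

```text
t: 47.1
tcp_pos: [0.6137, 0.2375, 0.0273]
tool_rot: [-1.462, -0.686, 0.682]
ft_force: [3.5, 0.3, 3.6]
opening: 0.0149
t: 47.7
tcp_pos: [0.613, 0.237, 0.0273]
tool_rot: [-1.555, -0.278, 0.277]
ft_force: [-0.9, -1.4, 7.0]
opening: 0.0147
tcp [0.613  0.237  0.0643] jaw 20.24 tilt y [ 0.001  -0.0017 -1.    ] d_tool cm [-0.01  0.22  0.18] roll deg 20.24 or -159.76 q6 -0.166 after-roll d: [-0.07  0.22  0.16]
```

```bash
python3 -m crank '{"delta_pos":[[0,0,0],[0,0,0],[0,0,0],[0,0,0],[0,0,0],[0,0,0],[0,0,0],[0,0,0],[0,0,0],[0,0,0]],"roll":[7,7,7,7,7,7,7,7,7,0]}'
python3 -c "
from h import *
plan(ch(.086,.055),.062,0)"
```

```text
t: 48.7
tcp_pos: [0.6111, 0.2374, 0.0272]
tool_rot: [-1.493, 0.586, -0.582]
ft_force: [-6.2, -0.9, 11.2]
opening: 0.0148
tcp [0.6111 0.2374 0.0642] jaw -42.77 tilt y [-0.003  -0.0015 -1.    ] d_tool cm [0.   0.22 0.17] roll deg -42.77 or 137.23 q6 0.934 after-roll d: [0.12 0.22 0.12]
```

```bash
python3 -m crank '{"delta_pos":[[0,0,0],[0,0,0],[0,0,0],[0,0,0],[0,0,0],[0,0,0],[0,0,0],[0,0,0],[0,0,0],[0,0,0],[0,0,0],[0,0,0]],"roll":[7,7,7,7,7,7,7,7,7,7,7,0]}'
python3 -m crank '{"delta_pos":[[0,0,0],[0,0,0],[0,0,0],[0,0,0]],"roll":[5,3.4,0,0]}'
python3 -c "
from h import *
plan(ch(.086,.055),.062,0)"
```

```text
t: 49.9
tcp_pos: [0.6109, 0.2396, 0.0273]
tool_rot: [-0.918, 1.584, -1.578]
ft_force: [-5.4, 5.3, 10.0]
opening: 0.0149
t: 50.3
tcp_pos: [0.6111, 0.2398, 0.0273]
tool_rot: [-0.82, 1.682, -1.676]
ft_force: [-4.7, 6.7, 8.8]
opening: 0.015
tcp [0.6111 0.2398 0.0643] jaw -128.01 tilt y [-0.0023  0.0023 -1.    ] d_tool cm [0.02 0.23 0.17] roll deg 51.99 or -128.01 q6 2.422 after-roll d: [-0.12  0.23  0.12]
```

```bash
python3 -m crank '{"delta_pos":[[0,0,0],[0,0,0],[0,0,0],[0,-1,0],[0,-3,0],[0,-4,0],[0,-5,0],[2.6,0,2],[2.6,0,2],[2.6,0,2],[2.6,0,2],[2.6,0,2],[2.6,0,2],[2.6,0,2],[2.6,0,2],[2.6,0,2],[0,0,0],[0,0,0]],"roll":[0,0,0,0,0,0,0,-8,-8,-8,-8,-8,-8,-8,-8,-8,0,0]}' 0.2
python3 -c "
from h import *
dial('d2')
print(sensors.state()['q'])"
python3 -c "
import cv2,numpy as np
cv2.imwrite('pics/d2.png',np.hstack([cv2.imread('pics/d2top.png'),cv2.imread('pics/d2scene.png')])[:,:800])"
```

```text
t: 52.1
tcp_pos: [0.7568, 0.002, 0.1559]
tool_rot: [-1.433, 0.765, -0.763]
ft_force: [-1.0, -0.4, 0.2]
opening: 0.0511
top dial best [(166, 3.66), (166, 3.68), (166, 3.64), (165, 3.72), (165, 3.74)]
scene dial best [(100, 1.54), (100, 1.52), (99, 1.56), (99, 1.66), (99, 1.5)]
[-1.55192675e-01  6.58503009e-01  1.02123347e+00  1.10613610e-04
  1.46194004e+00  8.23058612e-01]
```

View pics/d2.png

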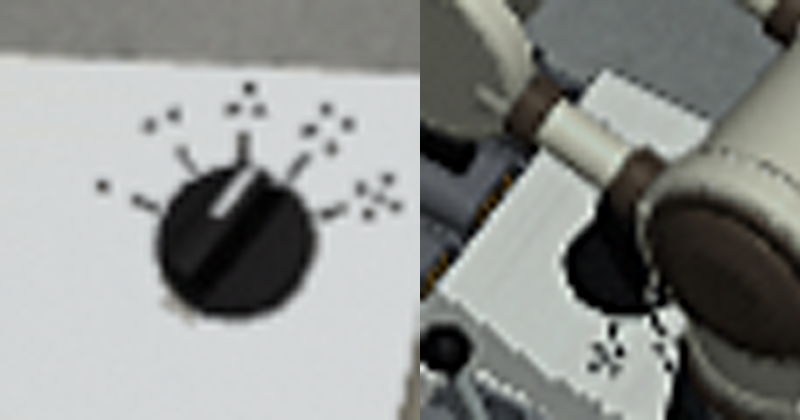

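```bash
python3 -c "
from h import *
c=cam('top'); g=c['img'].min(-1)
o=proj(c,[[*ch(.086,.055),.09]])[0]
print('axis px',o)
sub=g[170:200,172:205].astype(int)
# white pixels within dial: use bar-top region
K=c['mtx']
v,u=np.nonzero(g>110)
ok=(np.hypot(u-o[0],v-o[1])<8.2)
def ray(u,v,z):
    d=c['M'].T@np.array([(u-K[0,2])/K[0,0],(v-K[1,2])/K[1,1],1]); C=-c['M'].T@c['t']; return C+d*(z-C[2])/d[2]
P=np.array([toch(ray(a,b,.09)) for a,b in zip(u[ok],v[ok])])-[.086,.055]; w=g[v[ok],u[ok]].astype(float)
for a,b,p,ww in zip(u[ok],v[ok],P*1000,w): print(a,b,p.round(1),ww)
m=(P*w[:,None]).sum(0)/w.sum(); Q=P-m; e=np.linalg.eigh((Q*w[:,None]).T@Q)[1][:,1]
e*=np.sign(e@m); print('theta',np.arctan2(e[1],-e[0])%(2*np.pi),'from centroid',np.arctan2(m[1],-m[0])%(2*np.pi))
"
```

```text
axis px [183.4349129  181.48030926]
181 174 [20.3  8.1] 202.0
182 174 [20.4  5.4] 204.0
183 174 [20.5  2.8] 184.0
184 174 [20.6  0.1] 178.0
185 174 [20.8 -2.6] 162.0
179 175 [17.2 13.3] 189.0
180 175 [17.4 10.6] 136.0
181 175 [17.5  7.9] 160.0
182 175 [17.6  5.2] 154.0
188 175 [ 18.4 -10.8] 155.0
178 176 [14.4 15.7] 204.0
179 176 [14.5 13. ] 183.0
180 176 [14.6 10.4] 154.0
187 176 [15.5 -8.4] 169.0
188 176 [ 15.6 -11.1] 165.0
177 177 [11.5 18.2] 207.0
178 177 [11.6 15.5] 172.0
186 177 [12.6 -5.9] 160.0
187 177 [12.7 -8.6] 175.0
177 178 [ 8.8 17.9] 179.0
185 178 [ 9.7 -3.4] 146.0
186 178 [ 9.9 -6.1] 192.0
187 178 [10.  -8.8] 116.0
176 179 [ 5.9 20.4] 192.0
184 179 [ 6.9 -1. ] 117.0
185 179 [ 7.  -3.7] 182.0
186 179 [ 7.1 -6.3] 155.0
176 180 [ 3.1 20.2] 166.0
184 180 [ 4.1 -1.2] 165.0
185 180 [ 4.3 -3.9] 159.0
176 181 [ 0.4 20. ] 111.0
183 181 [1.3 1.3] 111.0
184 181 [ 1.4 -1.4] 156.0
theta 1.4884867155486872 from centroid 2.8198428376387867
```

```bash
python3 -c "
from h import *
plan(ch(.023,-.085),.19,np.degrees(YAW)+90)"
```

```text
tcp [0.7564 0.0033 0.194 ] jaw -56.02 tilt y [ 2.e-04  0.e+00 -1.e+00] d_tool cm [-20.34   0.4  -12.34] roll deg 37.7 or -142.3 q6 0.823 after-roll d: [ -8.55   0.4  -22.2 ]
```

```bash
python3 -m crank '{"delta_pos":[[0,0,0],[0,0,0],[0,0,0],[0,0,0],[0,0,0],[-1,0,-2.6],[-1.2,0,-3],[-1.2,0,-3],[-1.2,0,-3],[-1.2,0,-3],[-1.2,0,-3],[-1,0,-2.6],[-0.5,0,-2],[0,0,0],[0,0,0]],"roll":[8,8,8,8,5.7,0,0,0,0,0,0,0,0,0,0]}' -1
python3 -c "
from h import *
plan(ch(.023,-.085),.108,np.degrees(YAW)+90)"
```

```text
t: 53.75
tcp_pos: [0.5409, 0.102, 0.157]
tool_rot: [-1.177, 1.255, -1.257]
ft_force: [0.4, 0.2, -0.4]
opening: 0.0
tcp [0.5409 0.102  0.194 ] jaw -93.69 tilt y [ 1.8e-03 -3.0e-04 -1.0e+00] d_tool cm [-0.09  8.6  -0.08] roll deg 0.04 or -179.96 q6 1.602 after-roll d: [-0.09  8.6  -0.08]
```

```bash
python3 -m crank '{"delta_pos":[[-0.1,2,-0.1],[0,3,0],[0,2.5,0],[0,1.1,0],[0,0,0],[0,0,0]],"roll":[0,0,0,0,0,0]}'
python3 -m crank '{"delta_pos":[[0,0,0.8],[0,0,0.8],[0,0,0.8],[0,0,0.8],[0,0,0.8],[0,0,0.8],[0,0,0.8],[0,0,0.6],[0,0,0]],"roll":[0,0,0,0,0,0,0,0,0]}'
python3 -c "
from h import *
print(toch(sensors.state()['tcp_pos']))"
```

```text
t: 54.35
tcp_pos: [0.5411, 0.1026, 0.0713]
tool_rot: [-1.176, 1.256, -1.258]
ft_force: [0.6, 0.4, 0.2]
opening: -0.0005
t: 55.25
tcp_pos: [0.6027, 0.0986, 0.07]
tool_rot: [-1.177, 1.257, -1.257]
ft_force: [-0.5, -0.1, 0.5]
opening: 0.0001
[ 0.08547707 -0.08537768]
```

```bash
for k in 1 2 3; do python3 -m crank '{"delta_pos":[[0,0,0.25],[0,0,0]],"roll":[0,0]}' | grep -E "tcp_pos|ft"; done
python3 -c "
from h import *
print(toch(sensors.state()['tcp_pos']))"
```

```text
tcp_pos: [0.6043, 0.0986, 0.0701]
ft_force: [-0.8, 0.7, -0.7]
tcp_pos: [0.6067, 0.0984, 0.0701]
ft_force: [-0.6, 0.5, -0.8]
tcp_pos: [0.6082, 0.0984, 0.0699]
ft_force: [-4.9, -0.3, 1.9]
[ 0.09101669 -0.0851848 ]
```

Stop reached at 91 mm as predicted; press a bit more, then back off and check.

```bash
python3 -m crank '{"delta_pos":[[0,0,0.3],[0,0,0],[0,0,0]],"roll":[0,0,0]}'
python3 -m crank '{"delta_pos":[[0,0,-1.5],[0,0,-2],[0,0,-2],[0,-3,0],[0,-4,0],[0,-4,0],[4,0,0],[4,0,0],[5,0,0],[5,0,0],[4,0,0],[4,0,0],[0,0,0],[0,0,0]],"roll":[0,0,0,0,0,0,0,0,0,0,0,0,0,0]}'
python3 -c "
from h import *
c=cam('scene');packs(c,.05,.085,(190,90,330,320));save(c,'f1.png',(180,60,400,330),2.2);c=cam('top');save(c,'f1t.png',(140,90,280,275),4);packs(c,.05,.085,(140,160,400,272))
for cc in (c,cam('scene')):
    W=cc['W']; m=(W[...,2]>.118)&(W[...,2]<.14)&(cc['img'].max(-1)<60)&(np.abs(W[...,0]-.61)<.06)&(np.abs(W[...,1]-.095)<.05)
    print('ball',m.sum(), toch(W[m].mean(0)))"
```

```text
t: 56.15
tcp_pos: [0.6082, 0.0984, 0.0698]
tool_rot: [-1.186, 1.264, -1.252]
ft_force: [-15.1, 0.6, 8.5]
opening: -0.0002
t: 57.55
tcp_pos: [0.5408, -0.1586, 0.1806]
tool_rot: [-1.176, 1.258, -1.259]
ft_force: [0.4, -0.3, -0.2]
opening: -0.0
px [315. 137.] n 130 z 0.0667 c,l,w,ang [0.479  0.3184] 76.7971 24.1445 -6.1088
px [306. 148.] n 137 z 0.0671 c,l,w,ang [0.4707 0.2559] 84.2617 22.9933 -6.2628
px [297. 159.] n 140 z 0.067 c,l,w,ang [0.4688 0.1929] 80.2339 21.1987 -4.5603
px [289. 172.] n 113 z 0.0671 c,l,w,ang [0.4682 0.1295] 74.8661 22.9773 -5.8564
px [318. 195.] n 136 z 0.0679 c,l,w,ang [0.6051 0.0922] 71.0213 45.7057 2.2963
px [189. 187.] n 177 z 0.0543 c,l,w,ang [0.6005 0.2301] 58.8647 31.8294 -50.0697
px [154. 234.] n 233 z 0.0674 c,l,w,ang [0.4753 0.3212] 75.9464 18.9679 -4.1387
px [178. 235.] n 224 z 0.0678 c,l,w,ang [0.471 0.258] 76.0832 19.4827 -4.4422
px [201. 236.] n 211 z 0.0674 c,l,w,ang [0.467  0.1942] 75.7513 18.7322 -4.2832
px [225. 237.] n 203 z 0.068 c,l,w,ang [0.4631 0.131 ] 76.3046 18.2957 -4.1131
ball 67 [ 0.11170704 -0.08473433]
ball 39 [ 0.11705664 -0.08890549]
```

View pics/f1.png

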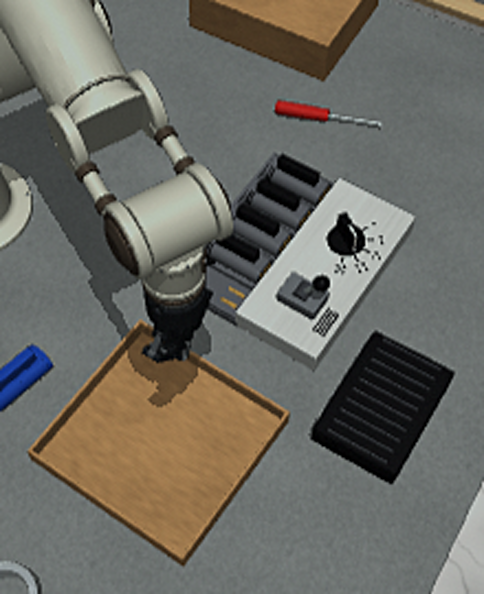

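View pics/f1t.png

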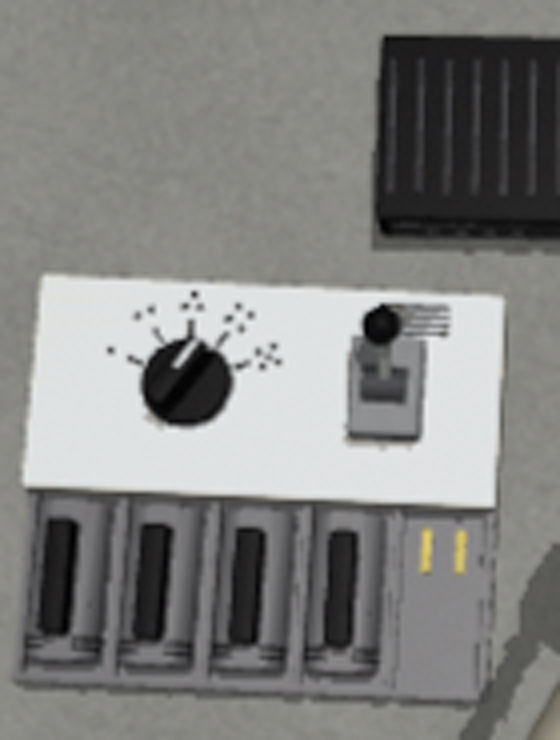

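```bash
python3 -c "
from station import bot
print(bot.close_job())"
```

```text
the job is handed in; nothing more can be done
None
```

The job is handed in at about 58 s of the 210 s allowed. No verdict was reported.

**What I did:** I pulled the lever off to its stop, then laid the four grey packs in bays 1 to 4 and left the blue look-alikes alone. I turned the dial in one grasp to the 4-pip mark and pushed the lever on to its stop.

**Last checks:**
- **Packs:** all four rail tops read 67–68 mm. That is 70 mm expected less the cameras' usual 2–3 mm low reading, so the packs sit flat. The rails line up with the bays to within about 2 mm.
- **Dial:** the white line lies parallel to the 4-pip tick. Measured angle was about 3.70 rad against a target of 3.74 ± 0.13. The automatic line fit failed in the side camera, so this rests on the top camera.
- **Lever:** the ball is 4–5 mm further towards "on" than at the start, and the stop was felt.
- **Bystanders:** in the last side picture the recorder, tape roll and screwdriver look where they were at the start. The arm was clear of everything.

**Disagreement found:** the arm's reported tool height was 37 mm lower than the fingertips really were. My first lever pull therefore passed over the ball without touching it. I measured the offset by touching the panel (up to about 29 N) and corrected every later height for it.

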